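Tap a stuck plaster core loose from its mould case

ROBOT

A 6-joint arm with a two-finger parallel gripper is mounted at the origin on the work surface. World frame = base frame: x ahead of the robot, y to its left, z up, the work surface at z = 0. Lengths are in mm, angles in rad, forces in N, time in s.
With the tool pointing down it reaches from about 350 to 875 mm from the base axis. Payload 4.2 kg.
Tool frame: the origin (TCP) lies at the very end of the fingers, on their centre line; the grasp point (between the pads) lies 19 mm behind it; z points along the fingers, y is the line along which they close (so a half turn about z gives the same grasp; the last joint's range is limited). The gripper opens to 85 mm and grips with 20 to 120 N. Pads are 22 mm wide; open, the fingers measure 114 mm over their backs; the gripper's body (76 mm by 85 mm) begins 54 mm behind the grasp point. The pads swing forward as they close: fully open they stand 13 mm farther back than shut.
Start: joints at [-0.895, 0.385, 0.008, 0, -1.194, -0.259], TCP at [253.035, -571.465, 231.312] pointing down, gripper open.
Joint ranges: [-3.14, 3.14], [-1.21, 2.06], [-1.07, 1.41], [-3.16, 2.05], [-2.99, -0.16], [-3.1, 3.1]. Speed limits (rad/s): [2.79, 2.79, 3.14, 3.14, 3.14, 3.14].

INTERFACE

Orientations are given as a unit quaternion [x, y, z, w].
In Python, from bench import arm, optics gives the robot as it stands. The module is installed in compiled form; this text tells all that it offers.
- The arm moves only by the tool step_arm, never from a script. Its argument "motion" is a list of rows, each an object with "dr": the turn, a rotation vector about the tool's x, y, z in units of 8 degrees (1.0 is 8 degrees), a list of three; "slide": the shift along the tool's x, y, z in mm, a list of three; "jaw": the finger opening in mm, from 0 to 85.4. A call has exactly 8 rows; each row is the pose to reach, as a shift and turn from the pose commanded when the call began, along the tool's axes at that moment; what a row does not reach only later rows make up. A row lasts 1/8 s, in which the tool goes at most 62.5 mm and 10.7 degrees, less where a joint would pass 70% of its speed; a pose out of reach is approached as far as the arm can. A call with a gripper value outside its range is refused whole. The fingers move at their own pace and stop on an object; the grip force is fixed at half the most. Time passes only in rows, so rows that repeat a pose let the fingers close, or fill a call up. It gives the time, the measured TCP pose, the force, the opening and the grip force at its end, in the units of the state.
- arm.read_state(): the state, without advancing time (a new reading comes with each control period).
- optics.get_image(name): name is "scene" or "top" or "wrist"; returns the picture (384x512x3 uint8, blue, green, red); there is no depth.
- optics.camera_info(name): a dict with "camera_matrix" (3x3 intrinsics, pixels), "k1" (the pictures are not rectified: a ray, as slopes to the right and down, at radius r is drawn at 1 + k1 r^2 times it, then the intrinsics apply), "view" (4x4, takes a point from world to camera coordinates); the wrist camera has in their place "T_tool_cam" (4x4, takes a point from camera to tool coordinates, whose origin is the TCP and whose axes are the flange's). Camera axes: x right, y up, looking along -z (the intrinsics and any distortion apply to the point x, -y, -z); pixel columns grow to the right and rows downward; lengths in mm; the calibration is good to about 2 mm. A picture is of the moment at which its call begins: read the wrist's pose just before it. camera_info takes no time and is no camera call.
- arm.job_done(): hands the job in; it is judged then, once.
The state is a dict: "clock": time; "joints": joint angles; "joint_vel": joint speeds; "joint_efforts": joint torques, N m; "position": TCP position; "ee_rot": TCP orientation; "contact_force": force on the tool from outside, world axes, zero at the start; "wrist_torque": the same for the moment, N m; "gripper_width": finger opening in mm; "grasp_force": force on a finger pad.
Only numpy, scipy, OpenCV 4.12 (cv2) and the standard library are available. Lean on these libraries where they do the work, as an engineer would, in place of code of your own. Each camera call takes 0.05 s, during which the arm holds its last target. There are 200 camera calls.

TASK

The plaster core is stuck in the wooden mould case under two stiff sliding cheeks. Take the mallet and, with light taps of its end faces on alternate sides of the core, drive both cheeks back until each comes up solid against its stop, working evenly (neither cheek more than about 5 mm back before the other has come back about 3 mm) and never striking hard; do not touch the core with the fingers until then, and do not knock or pry at the cheeks themselves. Then stand the mallet on its head on the bench, lift the core out from between the cheeks, set it down upright in the middle of the dark ware board without dropping it, and leave the other things on the bench alone.

Things in the scene. Friction and masses are not known exactly. Their poses are not given: they have to be found in the camera images.
- case: wooden mould case fixed to the bench, 124 (x) x 270 (y) mm, open on top, floor 12 mm thick; origin under its centre at bench height, y along it. Side rails on the long sides, inner faces 96 mm apart, tops 28 mm above the bench; an end block at each end, top 46 mm above the bench. The core stands in it between two sliding cheeks, one on the +y side, one on the -y side.
- cheek_left (a joint): how far (m) the +y cheek has been driven back, along the case's +y, from its own seat: starts at 0 to 0.001, solid stop at 0.015, home within 1.5 mm of the stop. Stiff (about 4 N), stays where left. The seat is fixed but differs each time and is not measured: at the start the gap from core to cheek is anything from 0.5 to 8.5 mm, so the stop lies 38.5 to 45.5 mm from the case's middle.
- cheek_right (a joint): the same for the -y cheek, driven back along the case's -y. Each pale wood cheek is 90 mm wide (x): a plate, 28 to 38 mm above the bench, overhangs the core's foot, and on its inner edge, at case x = +-38 mm, stand two ears 14 (x) x 18 (y) mm, tops 72 mm above the bench; the 62 mm wide gap between them, over the plate, lets the mallet head (along y) or a finger reach the core.
- core_center (a point): centre (half-way up) of the loose plaster core standing on the case floor, about 0.4 kg, 62 mm tall: a block 90 (x) x 46 (y) mm with a foot 14 mm high that sticks out 12 mm on the +y and -y sides (70 mm over the foot). This point is 31 mm above its underside; axes as the case's.
- core: the same core; origin under its centre. Tapped sideways it slides along the case's y (2 to 5 N) until it meets the far cheek and drives that back (6 to 12 N in all). The mallet chips it above 20 N. The cheek plates overhang its foot and hold it down; with both cheeks home their edges are 78 mm apart or more and the core lifts straight out once it has been slid midway between the cheeks.
- mallet_grip (a point): centre of the handle of the short wooden mallet, 0.25 kg, which stands on its head with the handle straight up. Handle 24 (y) x 26 (x) mm, 55 mm tall; this point is 27.5 mm above the head's top and 61.5 mm above the head's underside. y runs along the head, z up the handle.
- mallet_head (a point): centre of the mallet's head, a wooden block 92 (y) x 36 (x) x 34 (z) mm, its striking faces at +-46 mm in y; 44.5 mm below the middle of the handle.
- ware_board: dark wooden ware board fixed flat on the bench, 160 (x) x 200 (y) x 18 mm; origin at the centre of its underside.
- mallet: the same mallet; origin at the centre of its head's underside, z up the handle
- cup: bystander, leave alone: blue mug, 85 mm tall; origin at its underside
- bowl: bystander, leave alone: terracotta bowl, 120 mm across; origin at its underside
- brush: bystander, leave alone: brush lying near the robot; origin at its underside
- modelling_knife: bystander, leave alone: flat modelling knife lying near the robot; origin at its underside
- stamp: bystander, leave alone: small wooden turned stamp, 55 mm tall; origin at its underside
- glaze_jar: bystander, leave alone: glass jar with lid, 80 mm tall; origin at its underside
- rib_disc: bystander, leave alone: round wooden rib, 70 mm across, 10 mm thick; origin at its underside
Not all that is in view belongs to the job. There is more than one size of the mallet; the job needs the middle-sized.

How it is judged:
By the outcome, as a careful person would: the job done as asked, in the order asked, and still so for the second after the job is handed in, with the robot touching nothing.
It also fails if it takes over 72 s, if anything falls off the work surface, if the arm or the gripper's body presses on something with over 40 N, if the wrist force passes 120 N, or if a joint passes its speed limit or range.

## Working session

There is one attempt and no reset: what is moved stays moved. The work goes in short steps, Python scripts to look and compute and a tool call to move; the robot and the scene stay as the last step left them, time stands still between calls to the robot, and variables do not carry over. Pictures are saved under pics/ and viewed, at most 10 in all, crops included, and the job is handed in when it is done.

Besides the shell and the picture viewer there is one more tool, called after "Call:" by a JSON object that holds its "name" and its "arguments", one argument or row to a line. step_arm: Moves the arm, as the interface text tells. Its arguments: {"type":"object","properties":{"motion":{"type":"array","items":{"type":"object","properties":{"dr":{"type":"array","items":{"type":"number"}},"slide":{"type":"array","items":{"type":"number"}},"jaw":{"type":"number"}}}}},"required":["motion"]}

```bash
mkdir -p pics; cat > h.py <<'E'
import numpy as np, cv2
from bench import arm, optics
from scipy.spatial.transform import Rotation as R
def ray(name,uv,st=None):
    c=optics.camera_info(name);K=np.array(c["camera_matrix"]);k=c["k1"]
    d=(np.array(uv,float)-K[:2,2])/[K[0,0],K[1,1]]
    s=d.copy()
    for _ in range(30): s=d/(1+k*(s@s))
    v=np.array([s[0],-s[1],-1.])
    if name=="wrist":
        T=np.array(c["T_tool_cam"]);Rt=R.from_quat(st["ee_rot"]).as_matrix()
        return np.array(st["position"])+Rt@T[:3,3], Rt@T[:3,:3]@v
    V=np.array(c["view"]);return -V[:3,:3].T@V[:3,3], V[:3,:3].T@v
def at(name,uv,z,st=None):
    o,d=ray(name,uv,st);return (o+d*(z-o[2])/d[2]).round(1)
E
python3 - <<'E'
from h import *
a=optics.get_image("top");b=optics.get_image("scene")
cv2.imwrite("pics/top.png",a);cv2.imwrite("pics/scene.png",b)
print(arm.read_state())
for n in("top","scene","wrist"):print(optics.camera_info(n))
E
```

```text
{'clock': 0.1, 'joints': array([-8.95410581e-01,  3.85516357e-01,  6.78212539e-03, -3.97766625e-04,
       -1.19403212e+00, -2.58590709e-01]), 'joint_vel': array([ 0.00091012, -0.00326665,  0.00247913, -0.00015792,  0.00067369,
       -0.00146405]), 'joint_efforts': array([-5.53844620e-04, -3.93320882e+01,  1.88930351e+01,  4.19790253e+00,
       -2.60613997e-03, -9.42194589e-08]), 'position': array([ 252.8136485 , -571.02238375,  230.32204371]), 'ee_rot': array([-2.06820485e-01,  9.78378394e-01,  9.62769902e-04, -2.78383639e-04]), 'contact_force': array([-0.21547574, -0.2447588 ,  0.01925471]), 'wrist_torque': array([-0.01483024, -0.00401562,  0.01649836]), 'grasp_force': 0.0, 'gripper_width': 85.47875638776371}
{'camera_matrix': array([[474.8609453 ,   0.        , 260.04575771],
       [  0.        , 474.8609453 , 191.9181235 ],
       [  0.        ,   0.        ,   1.        ]]), 'k1': -0.14240489979903637, 'view': array([[-6.65819187e-03, -9.99958834e-01, -6.16432596e-03,
         4.35094685e+01],
       [ 9.88365553e-01, -7.51746730e-03,  1.51911232e-01,
        -5.79387287e+02]
[... 582 characters left out ...]
94377164e-01,  7.70905397e-01,
        -1.26867215e+03],
       [ 0.00000000e+00,  0.00000000e+00,  0.00000000e+00,
         1.00000000e+00]])}
{'camera_matrix': array([[287.30871046,   0.        , 254.70698838],
       [  0.        , 287.30871046, 189.73084844],
       [  0.        ,   0.        ,   1.        ]]), 'k1': -0.01477400369818968, 'T_tool_cam': array([[ 2.32191798e-04,  9.53561064e-01,  3.01199673e-01,
         7.58316601e+01],
       [ 9.99999967e-01, -2.53457828e-04,  3.15263496e-05,
         2.31309779e-01],
       [ 1.06403714e-04,  3.01199655e-01, -9.53561092e-01,
        -1.42078611e+02],
       [ 0.00000000e+00,  0.00000000e+00,  0.00000000e+00,
         1.00000000e+00]])}
```

View pics/top.png

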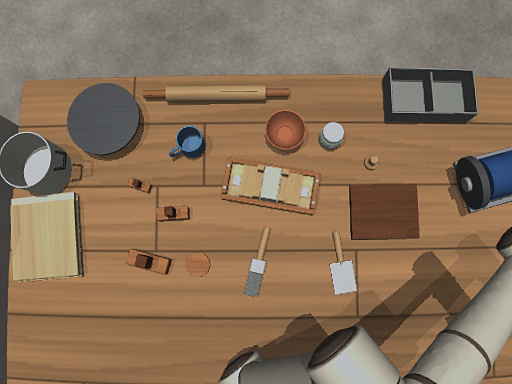

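View pics/scene.png

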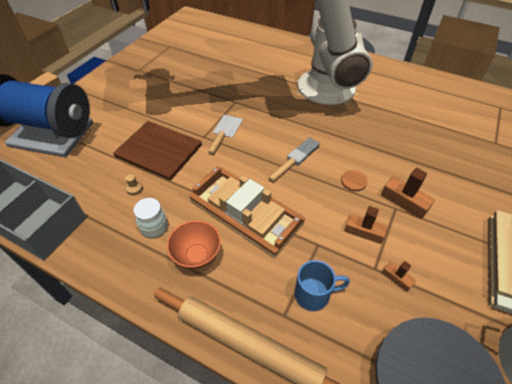

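The top view shows the case at about (270,185), the three mallets at (140,185) small, (173,213) middle and (149,261) large, and the ware board at (384,211). The scene view agrees. Next I'll enlarge the top view to measure.

```bash
python3 - <<'E'
from h import *
a=cv2.imread("pics/top.png")
cv2.imwrite("pics/c1.png",cv2.resize(a[150:285,125:325],None,fx=4,fy=4,interpolation=cv2.INTER_CUBIC))
hsv=cv2.cvtColor(a,cv2.COLOR_BGR2HSV)
for p in[(160,213),(185,214),(173,211),(200,225),(230,190),(222,182),(384,211),(270,185),(255,185)]:print(p,a[p[1],p[0]],hsv[p[1],p[0]])
m=((a.max(2)<95)&(a[...,2]>a[...,0])).astype(np.uint8);m[:,:330]=0;m[:,430:]=0;m[:170]=0;m[250:]=0
c=max(cv2.findContours(m,0,2)[0],key=cv2.contourArea);r=cv2.minAreaRect(c);print(r)
q=[at("top",p,18) for p in cv2.boxPoints(r)];print(q,at("top",r[0],18))
E
```

```text
(160, 213) [ 73 112 168] [ 12 144 168]
(185, 214) [ 75 111 167] [ 12 140 167]
(173, 211) [ 5  5 21] [  0 194  21]
(200, 225) [ 77 115 153] [ 15 127 153]
(230, 190) [115 155 177] [ 19  89 177]
(222, 182) [ 72 105 138] [ 15 122 138]
(384, 211) [41 59 92] [ 11 141  92]
(270, 185) [178 191 188] [ 37  17 191]
(255, 185) [109 154 183] [ 18 103 183]
((390.87939453125, 204.43231201171875), (17.10331916809082, 52.61379623413086), 85.60128784179688)
[array([ 563.8, -262.5,   18. ]), array([ 574.4, -419.5,   18. ]), array([ 524. , -420.7,   18. ]), array([ 514. , -264.4,   18. ])] [ 544.  -341.2   18. ]
```

View pics/c1.png

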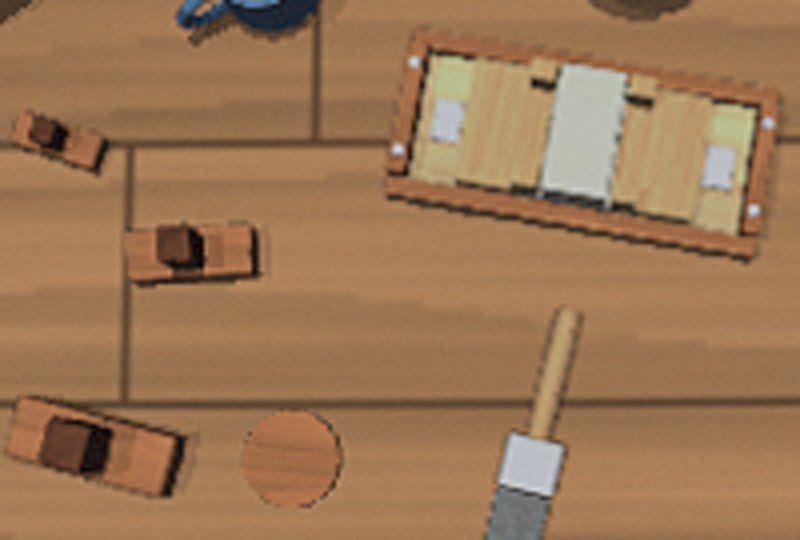

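```bash
python3 - <<'E'
from h import *
f=lambda x,y,z:at("top",((x+.5)/4-.5+125,(y+.5)/4-.5+150),z)
S=[f(*p,46) for p in[(415,62),(398,149),(768,122),(754,210)]];S=np.array(S);print(S,S.mean(0))
ax=(S[:2].mean(0)-S[2:].mean(0));print("case yaw of +y",np.degrees(np.arctan2(-ax[0],ax[1])),np.linalg.norm(ax))
C=np.array([f(*p,74) for p in[(560,65),(627,70),(610,200),(540,190)]]);print(C,C.mean(0))
M=np.array([f(*p,34) for p in[(126,230),(250,223),(257,273),(130,282)]]);print(M,M.mean(0))
print("handle top",f(180,246,89))
a=cv2.imread("pics/top.png");s=a[170:255,335:435]
print([tuple(a[y,x]) for x,y in[(350,187),(360,190),(415,235),(345,210),(384,195),(384,228)]])
print("board",[at("top",p,18) for p in[(349.5,184.5),(417,184),(419,239),(350.5,240)]])
E
```

```text
[[ 657.8  129.6   46. ]
 [ 594.7  141.5   46. ]
 [ 612.2 -122.2   46. ]
 [ 549.1 -110.7   46. ]] [603.45   9.55  46.  ]
case yaw of +y -10.256819841696375 256.0924832946098
[[648.8  25.9  74. ]
 [644.9 -21.   74. ]
 [553.2  -7.9  74. ]
 [560.5  40.5  74. ]] [601.85    9.375  74.   ]
[[539.4 338.2  34. ]
 [543.9 248.4  34. ]
 [508.  242.8  34. ]
 [501.9 334.4  34. ]] [523.3  290.95  34.  ]
handle top [521.4 287.8  89. ]
[(np.uint8(31), np.uint8(43), np.uint8(70)), (np.uint8(44), np.uint8(64), np.uint8(102)), (np.uint8(41), np.uint8(58), np.uint8(93)), (np.uint8(85), np.uint8(122), np.uint8(164)), (np.uint8(43), np.uint8(59), np.uint8(94)), (np.uint8(46), np.uint8(64), np.uint8(103))]
board [array([ 603.6, -221.4,   18. ]), array([ 603.8, -422.9,   18. ]), array([ 442.2, -420.2,   18. ]), array([ 442.3, -218.9,   18. ])]
```

```bash
cat >> h.py <<'E'
def axes(yaw):  # tool-down: y axis = world y turned by yaw(deg)
    t=np.radians(yaw);y=np.array([-np.sin(t),np.cos(t),0]);x=np.array([-np.cos(t),-np.sin(t),0])
    return x,y,np.array([0,0,-1.])
def mv(p,yaw,q,yaw2):
    d=np.array(q,float)-p;return [round(float(a@d),2) for a in axes(yaw)],"drz",round((yaw-yaw2)/8,3)
def st():
    s=arm.read_state();A=R.from_quat(s["ee_rot"]).as_matrix()
    print("t",round(s["clock"],2),"pos",np.round(s["position"],2),"yaw",round(float(np.degrees(np.arctan2(-A[0,1],A[1,1]))),2),"toolz",A[:,2].round(3),"F",np.round(s["contact_force"],1),"w",round(s["gripper_width"],1),"g",round(s["grasp_force"],1),"j",np.round(s["joints"],2));return s
E
python3 -c "
from h import *
s=st();p=[253.035,-571.465,231.312];print(mv(p,23.9,[522,289,190],3.3))"
```

```text
t 0.1 pos [ 252.81 -571.02  230.32] yaw 23.87 toolz [-0.001  0.002 -1.   ] F [-0.2 -0.2  0. ] w 85.5 g 0.0 j [-0.9   0.39  0.01 -0.   -1.19 -0.26]
([-594.51, 677.71, 41.31], 'drz', 2.575)
```

Call:
{"name": "step_arm", "arguments": {
  "motion": [
    {"dr": [0, 0, 2.575], "slide": [-594.5, 677.7, 41], "jaw": 85},
    {"dr": [0, 0, 2.575], "slide": [-594.5, 677.7, 41], "jaw": 85},
    {"dr": [0, 0, 2.575], "slide": [-594.5, 677.7, 41], "jaw": 85},
    {"dr": [0, 0, 2.575], "slide": [-594.5, 677.7, 41], "jaw": 85},
    {"dr": [0, 0, 2.575], "slide": [-594.5, 677.7, 41], "jaw": 85},
    {"dr": [0, 0, 2.575], "slide": [-594.5, 677.7, 41], "jaw": 85},
    {"dr": [0, 0, 2.575], "slide": [-594.5, 677.7, 41], "jaw": 85},
    {"dr": [0, 0, 2.575], "slide": [-594.5, 677.7, 41], "jaw": 85}
  ]
}}

```text
clock: 1.1
position: [401.7, -94.8, 208.7]
ee_rot: [-0.029, 1.0, 0.0, 0.0]
contact_force: [1.5, -0.9, 0.1]
gripper_width: 85.0
grasp_force: 0.0
```

```bash
python3 -c "
from h import *
s=st();p=[402.3,-94,208.4];print(mv(p,3.3,[522,289,190],3.3))"
```

```text
t 1.1 pos [401.66 -94.84 208.7 ] yaw 3.28 toolz [ 0.  0. -1.] F [ 1.5 -0.9  0.1] w 85.0 g 0.0 j [ 0.17  0.03 -0.51 -0.   -1.03 -1.68]
([-141.55, 375.47, 18.4], 'drz', 0.0)
```

Call:
{"name": "step_arm", "arguments": {
  "motion": [
    {"dr": [0, 0, 0], "slide": [-141.5, 375.5, 18.4], "jaw": 85},
    {"dr": [0, 0, 0], "slide": [-141.5, 375.5, 18.4], "jaw": 85},
    {"dr": [0, 0, 0], "slide": [-141.5, 375.5, 18.4], "jaw": 85},
    {"dr": [0, 0, 0], "slide": [-141.5, 375.5, 18.4], "jaw": 85},
    {"dr": [0, 0, 0], "slide": [-141.5, 375.5, 18.4], "jaw": 85},
    {"dr": [0, 0, 0], "slide": [-141.5, 375.5, 18.4], "jaw": 85},
    {"dr": [0, 0, 0], "slide": [-141.5, 375.5, 18.4], "jaw": 85},
    {"dr": [0, 0, 0], "slide": [-141.5, 375.5, 18.4], "jaw": 85}
  ]
}}

```text
clock: 2.1
position: [521.3, 287.8, 188.9]
ee_rot: [-0.03, 1.0, -0.001, -0.001]
contact_force: [-0.8, -0.5, 0.1]
gripper_width: 84.3
grasp_force: 0.0
```

```bash
python3 -c "
from h import *
s=st();a=optics.get_image('wrist');cv2.imwrite('pics/w1.png',a)
import json;json.dump([list(s['position']),list(s['ee_rot'])],open('w1.json','w'))"
```

```text
t 2.1 pos [521.29 287.79 188.86] yaw 3.4 toolz [-0.002 -0.001 -1.   ] F [-0.8 -0.5  0.1] w 84.3 g 0.0 j [ 0.78  0.37 -0.13 -0.   -1.08 -2.29]
```

View pics/w1.png

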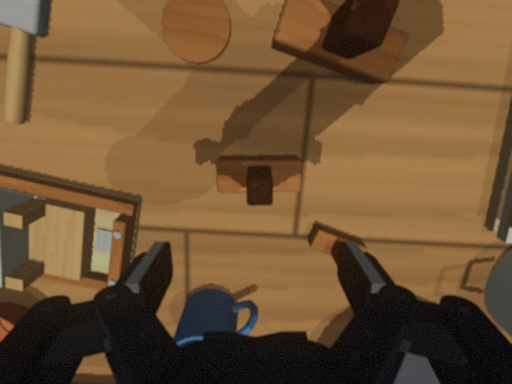

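The wrist view shows the middle mallet's head top at about u 217–301, v 163–192, with its dark handle at u 246–272, v 166–204. The case is at lower left.

```bash
python3 -c "
from h import *
import json
p,q=json.load(open('w1.json'));s={'position':p,'ee_rot':q}
a=cv2.imread('pics/w1.png')
print(a[150:212:2,259].max(1)); print(a[150:212:2,230].max(1))
print(a[195,238:282].max(1)); print(a[180,210:308:2].max(1))
for uv in[(217,163),(301,163),(301,192),(217,192),(217,157),(301,157)]:print(uv,at('wrist',uv,34,s))
for uv in[(246,183),(272,183),(246,204),(272,204),(259,204),(259,180)]:print(uv,at('wrist',uv,89,s))
"
```

```text
[104 106  94  61  62  74  96  89  51  38  46  45  45  42  48  54  55  60
  52  51  57  59  55  55  51  54  54  84 143 148 148]
[109 109 107  67  60  73  86  89  86  85  85  83  77  97 131 143 147 147
 143 150 148 142 154 155 156 157 154 155 150 148 148]
[156 157 156 155 155 157 157 148 118  79  56  53  59  57  60  55  62  62
  57  53  56  61  57  53  52  55  53  57  56  49  52  51  52  59 100 142
 156 159 156 156 157 158 155 155]
[148 147 149 128 140 148 147 145 142 143 143 135 109  87  80  86  83  82
  64  49  52  52  53  54  55  51  58  55  52  55  46  69 103 103 105 107
 105 107 132 160 163 162 164 162 163 136 114 145 160]
(217, 163) [511.7 247.9  34. ]
(301, 163) [506.4 336.2  34. ]
(301, 192) [538.3 339.7  34. ]
(217, 192) [543.8 248.5  34. ]
(217, 157) [505.3 247.8  34. ]
(301, 157) [500.  335.5  34. ]
(246, 183) [515.8 280.3  89. ]
(272, 183) [514.4 303.1  89. ]
(246, 204) [535.4 281.3  89. ]
(272, 204) [534.  304.6  89. ]
(259, 204) [534.7 293.   89. ]
(259, 180) [512.4 291.5  89. ]
```

Call:
{"name": "step_arm", "arguments": {
  "motion": [
    {"dr": [0, 0, 0], "slide": [-0.8, 4.5, 45], "jaw": 75},
    {"dr": [0, 0, 0], "slide": [-0.8, 4.5, 100], "jaw": 70},
    {"dr": [0, 0, 0], "slide": [-0.8, 4.5, 135], "jaw": 60},
    {"dr": [0, 0, 0], "slide": [-0.8, 4.5, 145.5], "jaw": 50},
    {"dr": [0, 0, 0], "slide": [-0.8, 4.5, 145.5], "jaw": 15},
    {"dr": [0, 0, 0], "slide": [-0.8, 4.5, 145.5], "jaw": 10},
    {"dr": [0, 0, 0], "slide": [-0.8, 4.5, 145.5], "jaw": 10},
    {"dr": [0, 0, 0], "slide": [-0.8, 4.5, 145.5], "jaw": 10}
  ]
}}

```text
clock: 3.15
position: [522.8, 291.4, 46.5]
ee_rot: [-0.029, 1.0, 0.001, 0.001]
contact_force: [-0.2, 0.9, 3.8]
gripper_width: 23.8
grasp_force: 60.5
```

```bash
python3 -c "
from h import *
s=st()"
```

```text
t 3.15 pos [522.83 291.36  46.47] yaw 3.31 toolz [ 0.002  0.002 -1.   ] F [-0.2  0.9  3.8] w 23.8 g 60.5 j [ 0.78  0.53 -0.28  0.   -0.76 -2.29]
```

```bash
cat >> h.py <<'E'
O=np.array([603.5,9.5]);CY=-10.26
def cw(x,y): t=np.radians(CY);return O+x*np.array([np.cos(t),np.sin(t)])+y*np.array([-np.sin(t),np.cos(t)])
def wc(p): t=np.radians(CY);d=np.array(p[:2])-O;return np.round([d@[np.cos(t),np.sin(t)],d@[-np.sin(t),np.cos(t)],p[2]],2)
E
python3 -c "
from h import *
print(cw(0,85),mv([522.5,293.5,44.5],3.3,[*cw(0,85),165],CY))"
```

```text
[618.63979967  93.14081818] ([-84.45, -205.56, -120.5], 'drz', 1.695)
```

Call:
{"name": "step_arm", "arguments": {
  "motion": [
    {"dr": [0, 0, 0], "slide": [0, 0, -25], "jaw": 10},
    {"dr": [0, 0, 0], "slide": [0, 0, -70], "jaw": 10},
    {"dr": [0, 0, 0.5], "slide": [-10, -25, -115], "jaw": 10},
    {"dr": [0, 0, 1.2], "slide": [-35, -80, -120.5], "jaw": 10},
    {"dr": [0, 0, 1.695], "slide": [-60, -140, -120.5], "jaw": 10},
    {"dr": [0, 0, 1.695], "slide": [-78, -190, -120.5], "jaw": 10},
    {"dr": [0, 0, 1.695], "slide": [-84.5, -205.5, -120.5], "jaw": 10},
    {"dr": [0, 0, 1.695], "slide": [-84.5, -205.5, -120.5], "jaw": 10}
  ]
}}

```text
clock: 4.15
position: [617.8, 89.3, 164.5]
ee_rot: [0.091, 0.996, -0.0, -0.001]
contact_force: [-0.0, 0.2, -3.5]
gripper_width: 23.5
grasp_force: 59.8
```

```bash
python3 -c "
from h import *
s=st();a=optics.get_image('wrist');cv2.imwrite('pics/w2.png',a);print(wc(s['position']))
import json;json.dump([list(s['position']),list(s['ee_rot'])],open('w2.json','w'))"
```

```text
t 4.15 pos [617.78  89.3  164.53] yaw -10.42 toolz [-0.002  0.    -1.   ] F [-0.   0.2 -3.5] w 23.5 g 59.8 j [ 0.4   0.44 -0.09 -0.   -1.05 -2.15]
[ -0.17  81.07 164.53]
```

View pics/w2.png

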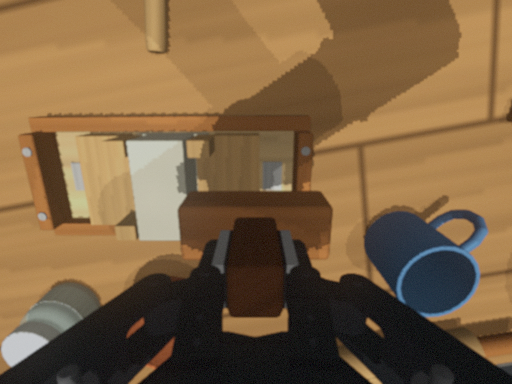

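The wrist view shows the case end screws at (26,152), (41,216) and (306,152). The core top runs from u≈127 to 183 at v=141, and from u≈137 at v=240. The mallet is held straight above the +y cheek.

```bash
python3 -c "
from h import *
import json
p,q=json.load(open('w2.json'));s={'position':p,'ee_rot':q}
f=lambda uv,z:wc(at('wrist',uv,z,s))
for uv in[(26,152),(41,216),(306,152)]:print('screw',f(uv,46))
for uv in[(127,141),(183,141),(137,240)]:print('coretop',f(uv,74))
a=cv2.imread('pics/w2.png')
for v in (160,180,215): print(v,[(int(x),int(a[v,x].max()),int(a[v,x].max())-int(a[v,x].min())) for x in list(range(116,144,2))+list(range(176,204,2))])
print([f((132,v),38) for v in (160,180,215)])
for uv in[(180,196),(331,196),(180,236),(331,236)]:print('head',uv,f(uv,118))
"
```

```text
screw [ -31.22 -129.02   46.  ]
screw [  32.46 -129.39   46.  ]
screw [-30.24 128.87  46.  ]
coretop [-44.52 -21.27  74.  ]
coretop [-44.42  24.18  74.  ]
coretop [ 44.24 -24.31  74.  ]
160 [(116, 200, 88), (118, 201, 85), (120, 202, 87), (122, 201, 86), (124, 197, 87), (126, 200, 88), (128, 194, 55), (130, 197, 13), (132, 203, 14), (134, 202, 15), (136, 201, 14), (138, 202, 14), (140, 201, 14), (142, 202, 14), (176, 193, 23), (178, 192, 23), (180, 194, 23), (182, 183, 22), (184, 110, 19), (186, 83, 15), (188, 80, 14), (190, 81, 15), (192, 81, 12), (194, 86, 17), (196, 109, 37), (198, 113, 53), (200, 117, 53), (202, 121, 57)]
180 [(116, 184, 85), (118, 188, 82), (120, 191, 83), (122, 188, 84), (124, 180, 80), (126, 179, 80), (128, 184, 81), (130, 184, 69), (132, 190, 28), (134, 192, 23), (136, 194, 23), (138, 193, 23), (140, 193, 22), (142, 192, 21), (176, 185, 22), (178, 132, 18), (180, 122, 16), (182, 124, 17), (184, 118, 19), (186, 86, 16), (188, 84, 14), (190, 81, 12), (192, 80, 14), (194, 79, 13), (196, 126, 35), (198, 184, 70), (200, 162, 77), (202, 170, 80)]
215 [(116, 185, 84), (118, 185, 83), (120, 182, 83), (122, 187, 81), (124, 186, 82), (126, 148, 70), (128, 102, 46), (130, 95, 41), (132, 96, 43), (134, 98, 38), (136, 168, 25), (138, 193, 21), (140, 192, 21), (142, 193, 21), (176, 188, 23), (178, 127, 31), (180, 98, 54), (182, 104, 54), (184, 104, 55), (186, 105, 57), (188, 104, 58), (190, 106, 57), (192, 104, 57), (194, 104, 60), (196, 101, 61), (198, 104, 61), (200, 101, 66), (202, 105, 55)]
[array([-21.63, -34.91,  38.  ]), array([ -1.86, -37.43,  38.  ]), array([ 34.79, -42.28,  38.  ])]
head (180, 196) [-12.36  30.08 118.  ]
head (331, 196) [-12.12 134.9  118.  ]
head (180, 236) [ 18.28  27.6  118.  ]
head (331, 236) [ 18.54 137.3  118.  ]
```

Call:
{"name": "step_arm", "arguments": {
  "motion": [
    {"dr": [0, 0, 0], "slide": [0, 0, 30], "jaw": 10},
    {"dr": [0, 0, 0], "slide": [0, 0, 55], "jaw": 10},
    {"dr": [0, 0, 0], "slide": [0, 0, 66], "jaw": 10},
    {"dr": [0, 0, 0], "slide": [0, 0, 68], "jaw": 10},
    {"dr": [0, 0, 0], "slide": [0, -2, 68], "jaw": 10},
    {"dr": [0, 0, 0], "slide": [0, -4, 68], "jaw": 10},
    {"dr": [0, 0, 0], "slide": [0, -6, 68], "jaw": 10},
    {"dr": [0, 0, 0], "slide": [0, -7, 68], "jaw": 10}
  ]
}}

```text
clock: 5.2
position: [617.0, 83.2, 97.7]
ee_rot: [0.09, 0.996, 0.0, 0.0]
contact_force: [-0.3, 0.7, -2.3]
gripper_width: 23.2
grasp_force: 59.7
```

```bash
python3 -c "
from h import *
s=st();print(wc(s['position']))
import json
p,q=json.load(open('w2.json'));s={'position':p,'ee_rot':q}
f=lambda uv,z:wc(at('wrist',uv,z,s))
print(f((196,180),38),f((196,160),38),f((184,150),72),f((196,150),72),f((125,215),72),f((135,215),72))"
```

```text
t 5.2 pos [616.96  83.22  97.69] yaw -10.3 toolz [ 0.001  0.    -1.   ] F [-0.3  0.7 -2.3] w 23.2 g 59.7 j [ 0.39  0.5  -0.17 -0.   -0.9  -2.14]
[ 0.11 74.94 97.69]
[-1.76 24.88 38.  ] [-21.41  26.21  38.  ] [-36.75  23.94  72.  ] [-36.71  33.8   72.  ] [ 20.76 -32.73  72.  ] [ 20.79 -23.88  72.  ]
```

Call:
{"name": "step_arm", "arguments": {
  "motion": [
    {"dr": [0, 0, 0], "slide": [0, -1.5, 0], "jaw": 10},
    {"dr": [0, 0, 0], "slide": [0, -3, 0], "jaw": 10},
    {"dr": [0, 0, 0], "slide": [0, -4, 0], "jaw": 10},
    {"dr": [0, 0, 0], "slide": [0, -5, 0], "jaw": 10},
    {"dr": [0, 0, 0], "slide": [0, -5.7, 0], "jaw": 10},
    {"dr": [0, 0, 0], "slide": [0, -6.4, 0], "jaw": 10},
    {"dr": [0, 0, 0], "slide": [0, -7.2, 0], "jaw": 10},
    {"dr": [0, 0, 0], "slide": [0, -8, 0], "jaw": 10}
  ]
}}

```text
clock: 6.2
position: [615.7, 76.3, 97.5]
ee_rot: [0.09, 0.996, 0.001, 0.0]
contact_force: [-0.2, 3.9, -1.1]
gripper_width: 23.2
grasp_force: 59.8
```

```bash
cat >> h.py <<'E'
def cf():
    s=st();t=np.radians(CY);F=s["contact_force"];print("case pos",wc(s["position"]),"Fy %.2f Fx %.2f"%(F[:2]@[-np.sin(t),np.cos(t)],F[:2]@[np.cos(t),np.sin(t)]),"tq",np.round(s["wrist_torque"],2));return s
E
python3 -c "
from h import *
cf()"
```

```text
t 6.2 pos [615.67  76.33  97.49] yaw -10.29 toolz [ 0.001  0.001 -1.   ] F [-0.2  3.9 -1.1] w 23.2 g 59.8 j [ 0.38  0.5  -0.17 -0.   -0.9  -2.13]
case pos [7.000e-02 6.793e+01 9.749e+01] Fy 3.82 Fx -0.85 tq [ 0.97  0.22 -0.07]
```

Call:
{"name": "step_arm", "arguments": {
  "motion": [
    {"dr": [0, 0, 0], "slide": [0, -0.5, 0], "jaw": 10},
    {"dr": [0, 0, 0], "slide": [0, -1, 0], "jaw": 10},
    {"dr": [0, 0, 0], "slide": [0, -1.5, 0], "jaw": 10},
    {"dr": [0, 0, 0], "slide": [0, -2, 0], "jaw": 10},
    {"dr": [0, 0, 0], "slide": [0, -2.5, 0], "jaw": 10},
    {"dr": [0, 0, 0], "slide": [0, -3, 0], "jaw": 10},
    {"dr": [0, 0, 0], "slide": [0, -3.5, 0], "jaw": 10},
    {"dr": [0, 0, 0], "slide": [0, -4, 0], "jaw": 10}
  ]
}}

```text
clock: 7.2
position: [615.4, 72.8, 97.6]
ee_rot: [0.09, 0.996, 0.001, 0.001]
contact_force: [0.2, 7.1, -1.4]
gripper_width: 23.2
grasp_force: 60.0
```

```bash
python3 -c "
from h import *
cf()"
```

```text
t 7.2 pos [615.4   72.8   97.58] yaw -10.29 toolz [ 0.002  0.002 -1.   ] F [ 0.2  7.1 -1.4] w 23.2 g 60.0 j [ 0.38  0.49 -0.18 -0.   -0.9  -2.13]
case pos [ 0.43 64.41 97.58] Fy 7.00 Fx -1.05 tq [ 2.3  -0.14 -0.05]
```

Call:
{"name": "step_arm", "arguments": {
  "motion": [
    {"dr": [0, 0, 0], "slide": [0, -0.2, 0], "jaw": 10},
    {"dr": [0, 0, 0], "slide": [0, -0.4, 0], "jaw": 10},
    {"dr": [0, 0, 0], "slide": [0, -0.6, 0], "jaw": 10},
    {"dr": [0, 0, 0], "slide": [0, -0.8, 0], "jaw": 10},
    {"dr": [0, 0, 0], "slide": [0, -1.0, 0], "jaw": 10},
    {"dr": [0, 0, 0], "slide": [0, -1.2, 0], "jaw": 10},
    {"dr": [0, 0, 0], "slide": [0, -1.4, 0], "jaw": 10},
    {"dr": [0, 0, 0], "slide": [0, -1.6, 0], "jaw": 10}
  ]
}}

```text
clock: 8.2
position: [615.4, 72.4, 98.0]
ee_rot: [0.09, 0.996, 0.002, 0.001]
contact_force: [-0.3, 9.3, -1.5]
gripper_width: 23.6
grasp_force: 60.2
```

```bash
python3 -c "
from h import *
s=cf();a=optics.get_image('wrist');cv2.imwrite('pics/w3.png',a)
import json;json.dump([list(s['position']),list(s['ee_rot'])],open('w3.json','w'))
print(optics.camera_info('wrist')['k1'])"
```

```text
t 8.2 pos [615.39  72.39  97.96] yaw -10.29 toolz [ 0.003  0.004 -1.   ] F [-0.3  9.3 -1.5] w 23.6 g 60.2 j [ 0.38  0.49 -0.18 -0.   -0.9  -2.13]
case pos [ 0.5  64.01 97.96] Fy 9.08 Fx -1.99 tq [ 3.22  0.05 -0.22]
-0.01477400369818968
```

View pics/w3.png

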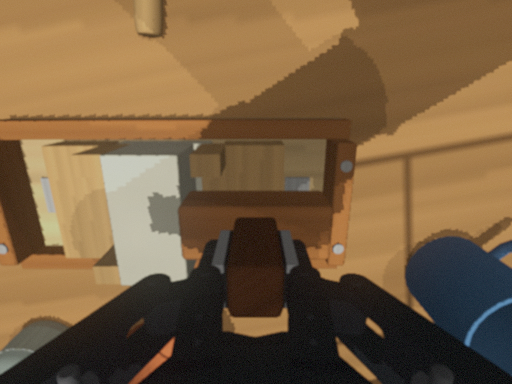

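The wrist view shows the core's -y face up against the -y cheek at u≈105 and a gap opened on the mallet side at u≈190. Contact with the cheek is at about TCP y 64.4, and the arm gives about 2 N/mm.

Call:
{"name": "step_arm", "arguments": {
  "motion": [
    {"dr": [0, 0, 0], "slide": [0, -0.5, 0], "jaw": 10},
    {"dr": [0, 0, 0], "slide": [0, -1, 0], "jaw": 10},
    {"dr": [0, 0, 0], "slide": [0, -1.5, 0], "jaw": 10},
    {"dr": [0, 0, 0], "slide": [0, -2, 0], "jaw": 10},
    {"dr": [0, 0, 0], "slide": [0, -2.5, 0], "jaw": 10},
    {"dr": [0, 0, 0], "slide": [0, -3, 0], "jaw": 10},
    {"dr": [0, 0, 0], "slide": [0, -3.4, 0], "jaw": 10},
    {"dr": [0, 0, 0], "slide": [0, -3.8, 0], "jaw": 10}
  ]
}}

```text
clock: 9.25
position: [614.3, 67.1, 97.5]
ee_rot: [0.09, 0.996, 0.001, 0.001]
contact_force: [0.3, 5.1, -2.7]
gripper_width: 23.3
grasp_force: 60.1
```

```bash
python3 -c "
from h import *
cf()"
```

```text
t 9.25 pos [614.31  67.13  97.49] yaw -10.28 toolz [ 0.002  0.001 -1.   ] F [ 0.3  5.1 -2.7] w 23.3 g 60.1 j [ 0.37  0.49 -0.18 -0.   -0.89 -2.12]
case pos [ 0.37 58.63 97.49] Fy 5.03 Fx -0.62 tq [ 1.78 -0.31 -0.06]
```

```bash
python3 -c "
from h import *
import json
s=cf();a=optics.get_image('wrist');cv2.imwrite('pics/w4.png',a)
json.dump([list(s['position']),list(s['ee_rot'])],open('w4.json','w'))
ims=[]
for n in('w3','w4'):
    a=cv2.imread('pics/%s.png'%n);p,q=json.load(open(n+'.json'));s={'position':p,'ee_rot':q}
    # rectify the z=38 plane into case coords, 4px/mm : x -40..40, y -130..-10
    c=optics.camera_info('wrist');K=np.array(c['camera_matrix']);T=np.array(c['T_tool_cam']);Rt=R.from_quat(q).as_matrix()
    Rc=Rt@T[:3,:3];o=np.array(p)+Rt@T[:3,3]
    yy=np.arange(-130,30,.2);xx=np.arange(-48,48,.4)
    X,Y=np.meshgrid(xx,yy,indexing='ij');t=np.radians(CY)
    P=np.stack([O[0]+X*np.cos(t)-Y*np.sin(t),O[1]+X*np.sin(t)+Y*np.cos(t),0*X+38],-1)-o
    C=P@Rc;sx=C[...,0]/-C[...,2];sy=-C[...,1]/-C[...,2];r=1+c['k1']*(sx**2+sy**2)
    ims.append(cv2.remap(a,(sx*r*K[0,0]+K[0,2]).astype(np.float32),(sy*r*K[1,1]+K[1,2]).astype(np.float32),cv2.INTER_LINEAR))
cv2.imwrite('pics/cmp.png',np.vstack(ims))
"
```

```text
t 9.25 pos [614.31  67.13  97.49] yaw -10.28 toolz [ 0.002  0.001 -1.   ] F [ 0.3  5.1 -2.7] w 23.3 g 60.1 j [ 0.37  0.49 -0.18 -0.   -0.89 -2.12]
case pos [ 0.37 58.63 97.49] Fy 5.03 Fx -0.62 tq [ 1.78 -0.31 -0.06]
```

View pics/cmp.png

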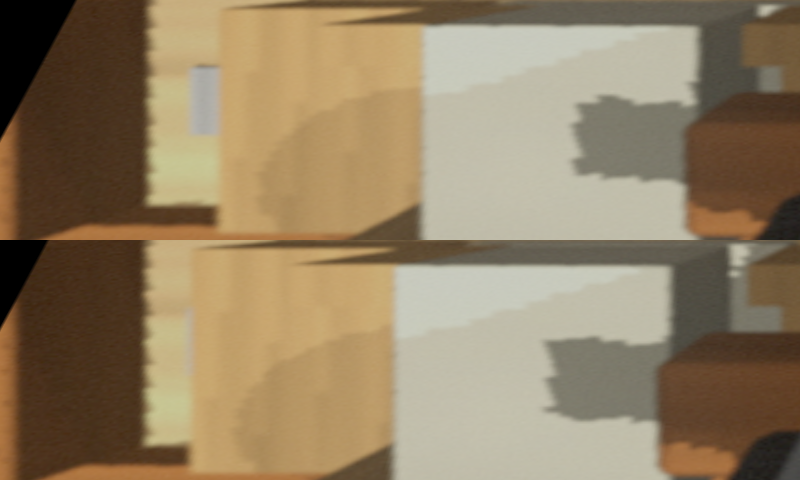

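The rectified comparison (top before, bottom after) shows the -y cheek's rear edge going from col 220 to 191, about 5.5 mm back, with the core moving with it. I'll now work the other side.

Call:
{"name": "step_arm", "arguments": {
  "motion": [
    {"dr": [0, 0, 0], "slide": [0, 6, 0], "jaw": 10},
    {"dr": [0, 0, 0], "slide": [0, 6, -36], "jaw": 10},
    {"dr": [0, 0, 0], "slide": [0, -35, -40], "jaw": 10},
    {"dr": [0, 0, 0], "slide": [0, -90, -40], "jaw": 10},
    {"dr": [0, 0, 0], "slide": [0, -135, -40], "jaw": 10},
    {"dr": [0, 0, 0], "slide": [0, -147, -40], "jaw": 10},
    {"dr": [0, 0, 0], "slide": [0, -147, -15], "jaw": 10},
    {"dr": [0, 0, 0], "slide": [0, -147, 0], "jaw": 10}
  ]
}}

```text
clock: 10.3
position: [586.5, -78.5, 96.0]
ee_rot: [0.09, 0.996, -0.0, -0.001]
contact_force: [0.5, 1.0, -2.7]
gripper_width: 22.8
grasp_force: 60.1
```

```bash
python3 -c "
from h import *
cf()"
```

```text
t 10.3 pos [586.49 -78.47  95.98] yaw -10.29 toolz [-0.003 -0.    -1.   ] F [ 0.5  1.  -2.7] w 22.8 g 60.1 j [ 0.14  0.46 -0.25  0.   -0.87 -1.89]
case pos [ -1.07 -89.59  95.98] Fy 1.10 Fx 0.29 tq [ 0.02  0.03 -0.05]
```

Call:
{"name": "step_arm", "arguments": {
  "motion": [
    {"dr": [0, 0, 0], "slide": [0, 3, 0], "jaw": 10},
    {"dr": [0, 0, 0], "slide": [0, 6, 0], "jaw": 10},
    {"dr": [0, 0, 0], "slide": [0, 8.5, 0], "jaw": 10},
    {"dr": [0, 0, 0], "slide": [0, 10, 0], "jaw": 10},
    {"dr": [0, 0, 0], "slide": [0, 11.5, 0], "jaw": 10},
    {"dr": [0, 0, 0], "slide": [0, 13, 0], "jaw": 10},
    {"dr": [0, 0, 0], "slide": [0, 14.5, 0], "jaw": 10},
    {"dr": [0, 0, 0], "slide": [0, 16, 0], "jaw": 10}
  ]
}}

```text
clock: 11.3
position: [590.3, -62.8, 97.5]
ee_rot: [0.09, 0.996, -0.0, -0.0]
contact_force: [-1.3, -4.2, 1.9]
gripper_width: 23.1
grasp_force: 60.5
```

```bash
python3 -c "
from h import *
cf()"
```

```text
t 11.3 pos [590.33 -62.77  97.5 ] yaw -10.29 toolz [-0. -0. -1.] F [-1.3 -4.2  1.9] w 23.1 g 60.5 j [ 0.17  0.46 -0.24  0.   -0.87 -1.92]
case pos [-9.000e-02 -7.346e+01  9.750e+01] Fy -4.31 Fx -0.50 tq [-1.4   0.18 -0.01]
```

Call:
{"name": "step_arm", "arguments": {
  "motion": [
    {"dr": [0, 0, 0], "slide": [0, 1, 0], "jaw": 10},
    {"dr": [0, 0, 0], "slide": [0, 2, 0], "jaw": 10},
    {"dr": [0, 0, 0], "slide": [0, 3, 0], "jaw": 10},
    {"dr": [0, 0, 0], "slide": [0, 4, 0], "jaw": 10},
    {"dr": [0, 0, 0], "slide": [0, 5, 0], "jaw": 10},
    {"dr": [0, 0, 0], "slide": [0, 5.5, 0], "jaw": 10},
    {"dr": [0, 0, 0], "slide": [0, 6, 0], "jaw": 10},
    {"dr": [0, 0, 0], "slide": [0, 6.5, 0], "jaw": 10}
  ]
}}

```text
clock: 12.3
position: [591.4, -56.3, 97.3]
ee_rot: [0.09, 0.996, -0.0, -0.0]
contact_force: [-0.8, -6.5, 0.2]
gripper_width: 23.3
grasp_force: 60.6
```

```bash
python3 -c "
from h import *
cf()"
```

```text
t 12.3 pos [591.4  -56.28  97.28] yaw -10.28 toolz [-0. -0. -1.] F [-0.8 -6.5  0.2] w 23.3 g 60.6 j [ 0.18  0.46 -0.24  0.   -0.87 -1.93]
case pos [ -0.19 -66.88  97.28] Fy -6.55 Fx 0.36 tq [-1.84  0.31 -0.  ]
```

Call:
{"name": "step_arm", "arguments": {
  "motion": [
    {"dr": [0, 0, 0], "slide": [0, 0.3, 0], "jaw": 10},
    {"dr": [0, 0, 0], "slide": [0, 0.6, 0], "jaw": 10},
    {"dr": [0, 0, 0], "slide": [0, 0.9, 0], "jaw": 10},
    {"dr": [0, 0, 0], "slide": [0, 1.2, 0], "jaw": 10},
    {"dr": [0, 0, 0], "slide": [0, 1.5, 0], "jaw": 10},
    {"dr": [0, 0, 0], "slide": [0, 1.8, 0], "jaw": 10},
    {"dr": [0, 0, 0], "slide": [0, 2.1, 0], "jaw": 10},
    {"dr": [0, 0, 0], "slide": [0, 2.4, 0], "jaw": 10}
  ]
}}

```text
clock: 13.3
position: [591.3, -55.7, 97.6]
ee_rot: [0.09, 0.996, -0.001, -0.001]
contact_force: [-1.0, -11.5, 1.8]
gripper_width: 23.5
grasp_force: 60.8
```

```bash
python3 -c "
from h import *
cf()"
```

```text
t 13.3 pos [591.26 -55.74  97.58] yaw -10.32 toolz [-0.002 -0.003 -1.   ] F [ -1.  -11.5   1.8] w 23.5 g 60.8 j [ 0.18  0.46 -0.24  0.   -0.87 -1.93]
case pos [ -0.42 -66.38  97.58] Fy -11.52 Fx 1.02 tq [-3.59  0.49 -0.11]
```

Call:
{"name": "step_arm", "arguments": {
  "motion": [
    {"dr": [0, 0, 0], "slide": [0, 0.2, 0], "jaw": 10},
    {"dr": [0, 0, 0], "slide": [0, 0.4, 0], "jaw": 10},
    {"dr": [0, 0, 0], "slide": [0, 0.6, 0], "jaw": 10},
    {"dr": [0, 0, 0], "slide": [0, 0.8, 0], "jaw": 10},
    {"dr": [0, 0, 0], "slide": [0, 1.0, 0], "jaw": 10},
    {"dr": [0, 0, 0], "slide": [0, 1.2, 0], "jaw": 10},
    {"dr": [0, 0, 0], "slide": [0, 1.4, 0], "jaw": 10},
    {"dr": [0, 0, 0], "slide": [0, 1.5, 0], "jaw": 10}
  ]
}}

```text
clock: 14.3
position: [591.6, -53.8, 97.4]
ee_rot: [0.09, 0.996, -0.001, -0.001]
contact_force: [-1.5, -9.8, 0.5]
gripper_width: 23.4
grasp_force: 60.8
```

```bash
python3 -c "
from h import *
cf()"
```

```text
t 14.3 pos [591.59 -53.8   97.42] yaw -10.32 toolz [-0.002 -0.002 -1.   ] F [-1.5 -9.8  0.5] w 23.4 g 60.8 j [ 0.18  0.46 -0.24  0.   -0.87 -1.93]
case pos [ -0.44 -64.41  97.42] Fy -9.95 Fx 0.29 tq [-2.98  0.38 -0.09]
```

Call:
{"name": "step_arm", "arguments": {
  "motion": [
    {"dr": [0, 0, 0], "slide": [0, 0.6, 0], "jaw": 10},
    {"dr": [0, 0, 0], "slide": [0, 1.2, 0], "jaw": 10},
    {"dr": [0, 0, 0], "slide": [0, 1.8, 0], "jaw": 10},
    {"dr": [0, 0, 0], "slide": [0, 2.4, 0], "jaw": 10},
    {"dr": [0, 0, 0], "slide": [0, 3, 0], "jaw": 10},
    {"dr": [0, 0, 0], "slide": [0, 3.6, 0], "jaw": 10},
    {"dr": [0, 0, 0], "slide": [0, 4.2, 0], "jaw": 10},
    {"dr": [0, 0, 0], "slide": [0, 4.8, 0], "jaw": 10}
  ]
}}

```text
clock: 15.3
position: [592.4, -49.2, 97.4]
ee_rot: [0.09, 0.996, -0.001, -0.001]
contact_force: [-1.6, -10.1, 1.5]
gripper_width: 23.3
grasp_force: 60.8
```

```bash
python3 -c "
from h import *
cf()"
```

```text
t 15.3 pos [592.43 -49.17  97.43] yaw -10.32 toolz [-0.002 -0.002 -1.   ] F [ -1.6 -10.1   1.5] w 23.3 g 60.8 j [ 0.19  0.46 -0.24  0.   -0.87 -1.94]
case pos [ -0.44 -59.7   97.43] Fy -10.19 Fx 0.20 tq [-2.93  0.43 -0.08]
```

Call:
{"name": "step_arm", "arguments": {
  "motion": [
    {"dr": [0, 0, 0], "slide": [0, -9, 0], "jaw": 10},
    {"dr": [0, 0, 0], "slide": [0, -9, -36], "jaw": 10},
    {"dr": [0, 0, 0], "slide": [0, 30, -40], "jaw": 10},
    {"dr": [0, 0, 0], "slide": [0, 85, -40], "jaw": 10},
    {"dr": [0, 0, 0], "slide": [0, 130, -40], "jaw": 10},
    {"dr": [0, 0, 0], "slide": [0, 143, -40], "jaw": 10},
    {"dr": [0, 0, 0], "slide": [0, 143, -15], "jaw": 10},
    {"dr": [0, 0, 0], "slide": [0, 143, 0], "jaw": 10}
  ]
}}

```text
clock: 16.3
position: [617.5, 93.2, 95.5]
ee_rot: [0.09, 0.996, 0.0, -0.001]
contact_force: [-0.5, -1.2, -3.1]
gripper_width: 23.3
grasp_force: 60.4
```

```bash
python3 -c "
from h import *
cf()"
```

```text
t 16.3 pos [617.55  93.23  95.51] yaw -10.3 toolz [-0.002  0.    -1.   ] F [-0.5 -1.2 -3.1] w 23.3 g 60.4 j [ 0.41  0.51 -0.16 -0.   -0.9  -2.16]
case pos [-1.09 84.89 95.51] Fy -1.23 Fx -0.30 tq [ 0.03 -0.    0.03]
```

Call:
{"name": "step_arm", "arguments": {
  "motion": [
    {"dr": [0, 0, 0], "slide": [0, -3.5, 0], "jaw": 10},
    {"dr": [0, 0, 0], "slide": [0, -6, 0], "jaw": 10},
    {"dr": [0, 0, 0], "slide": [0, -7.5, 0], "jaw": 10},
    {"dr": [0, 0, 0], "slide": [0, -9, 0], "jaw": 10},
    {"dr": [0, 0, 0], "slide": [0, -11, 0], "jaw": 10},
    {"dr": [0, 0, 0], "slide": [0, -13, 0], "jaw": 10},
    {"dr": [0, 0, 0], "slide": [0, -15, 0], "jaw": 10},
    {"dr": [0, 0, 0], "slide": [0, -17, 0], "jaw": 10}
  ]
}}

```text
clock: 17.3
position: [616.3, 76.7, 97.9]
ee_rot: [0.089, 0.996, 0.0, 0.001]
contact_force: [1.7, 5.0, 0.3]
gripper_width: 23.4
grasp_force: 60.8
```

Call:
{"name": "step_arm", "arguments": {
  "motion": [
    {"dr": [0, 0, 0], "slide": [0, -2, 0], "jaw": 10},
    {"dr": [0, 0, 0], "slide": [0, -4, 0], "jaw": 10},
    {"dr": [0, 0, 0], "slide": [0, -6, 0], "jaw": 10},
    {"dr": [0, 0, 0], "slide": [0, -7.5, 0], "jaw": 10},
    {"dr": [0, 0, 0], "slide": [0, -8.5, 0], "jaw": 10},
    {"dr": [0, 0, 0], "slide": [0, -9.5, 0], "jaw": 10},
    {"dr": [0, 0, 0], "slide": [0, -10.3, 0], "jaw": 10},
    {"dr": [0, 0, 0], "slide": [0, -11, 0], "jaw": 10}
  ]
}}

```text
clock: 18.3
position: [614.1, 67.0, 97.5]
ee_rot: [0.09, 0.996, 0.001, 0.001]
contact_force: [1.0, 10.2, 0.9]
gripper_width: 23.5
grasp_force: 60.8
```

```bash
python3 -c "
from h import *
cf()"
```

```text
t 18.3 pos [614.05  66.98  97.47] yaw -10.32 toolz [ 0.002  0.002 -1.   ] F [ 1.  10.2  0.9] w 23.5 g 60.8 j [ 0.37  0.49 -0.18 -0.   -0.89 -2.12]
case pos [ 0.15 58.44 97.47] Fy 10.18 Fx -0.85 tq [ 3.07 -0.13 -0.07]
```

Call:
{"name": "step_arm", "arguments": {
  "motion": [
    {"dr": [0, 0, 0], "slide": [0, -0.6, 0], "jaw": 10},
    {"dr": [0, 0, 0], "slide": [0, -1.2, 0], "jaw": 10},
    {"dr": [0, 0, 0], "slide": [0, -1.8, 0], "jaw": 10},
    {"dr": [0, 0, 0], "slide": [0, -2.4, 0], "jaw": 10},
    {"dr": [0, 0, 0], "slide": [0, -3, 0], "jaw": 10},
    {"dr": [0, 0, 0], "slide": [0, -3.6, 0], "jaw": 10},
    {"dr": [0, 0, 0], "slide": [0, -4.2, 0], "jaw": 10},
    {"dr": [0, 0, 0], "slide": [0, -4.8, 0], "jaw": 10}
  ]
}}

```text
clock: 19.3
position: [613.0, 61.9, 97.4]
ee_rot: [0.09, 0.996, 0.001, 0.0]
contact_force: [0.9, 7.8, 1.1]
gripper_width: 23.5
grasp_force: 60.9
```

```bash
python3 -c "
from h import *
cf()"
```

```text
t 19.3 pos [613.05  61.9   97.39] yaw -10.3 toolz [ 0.001  0.002 -1.   ] F [0.9 7.8 1.1] w 23.5 g 60.9 j [ 0.36  0.49 -0.19 -0.   -0.89 -2.11]
case pos [6.000e-02 5.327e+01 9.739e+01] Fy 7.86 Fx -0.48 tq [ 2.36 -0.31 -0.09]
```

Call:
{"name": "step_arm", "arguments": {
  "motion": [
    {"dr": [0, 0, 0], "slide": [0, 8, 0], "jaw": 10},
    {"dr": [0, 0, 0], "slide": [0, 8, -36], "jaw": 10},
    {"dr": [0, 0, 0], "slide": [0, -32, -40], "jaw": 10},
    {"dr": [0, 0, 0], "slide": [0, -87, -40], "jaw": 10},
    {"dr": [0, 0, 0], "slide": [0, -132, -40], "jaw": 10},
    {"dr": [0, 0, 0], "slide": [0, -143, -40], "jaw": 10},
    {"dr": [0, 0, 0], "slide": [0, -143, -15], "jaw": 10},
    {"dr": [0, 0, 0], "slide": [0, -143, 0], "jaw": 10}
  ]
}}

```text
clock: 20.3
position: [585.5, -80.1, 95.4]
ee_rot: [0.09, 0.996, -0.0, -0.002]
contact_force: [-0.4, 0.6, -2.3]
gripper_width: 23.2
grasp_force: 60.3
```

```bash
python3 -c "
from h import *
cf()"
```

```text
t 20.3 pos [585.54 -80.13  95.39] yaw -10.31 toolz [-0.005 -0.001 -1.   ] F [-0.4  0.6 -2.3] w 23.2 g 60.3 j [ 0.14  0.46 -0.25 -0.   -0.87 -1.89]
case pos [ -1.71 -91.4   95.39] Fy 0.50 Fx -0.51 tq [ 0.05 -0.01  0.06]
```

Call:
{"name": "step_arm", "arguments": {
  "motion": [
    {"dr": [0, 0, 0], "slide": [0, 3.5, 0], "jaw": 10},
    {"dr": [0, 0, 0], "slide": [0, 6, 0], "jaw": 10},
    {"dr": [0, 0, 0], "slide": [0, 8, 0], "jaw": 10},
    {"dr": [0, 0, 0], "slide": [0, 10, 0], "jaw": 10},
    {"dr": [0, 0, 0], "slide": [0, 12.2, 0], "jaw": 10},
    {"dr": [0, 0, 0], "slide": [0, 14.4, 0], "jaw": 10},
    {"dr": [0, 0, 0], "slide": [0, 16.7, 0], "jaw": 10},
    {"dr": [0, 0, 0], "slide": [0, 19, 0], "jaw": 10}
  ]
}}

```text
clock: 21.3
position: [590.8, -61.3, 97.7]
ee_rot: [0.09, 0.996, -0.0, 0.0]
contact_force: [0.7, -4.0, -1.0]
gripper_width: 23.3
grasp_force: 60.5
```

Call:
{"name": "step_arm", "arguments": {
  "motion": [
    {"dr": [0, 0, 0], "slide": [0, 2.2, 0], "jaw": 10},
    {"dr": [0, 0, 0], "slide": [0, 4.4, 0], "jaw": 10},
    {"dr": [0, 0, 0], "slide": [0, 6.6, 0], "jaw": 10},
    {"dr": [0, 0, 0], "slide": [0, 8.8, 0], "jaw": 10},
    {"dr": [0, 0, 0], "slide": [0, 10.6, 0], "jaw": 10},
    {"dr": [0, 0, 0], "slide": [0, 12, 0], "jaw": 10},
    {"dr": [0, 0, 0], "slide": [0, 13, 0], "jaw": 10},
    {"dr": [0, 0, 0], "slide": [0, 14, 0], "jaw": 10}
  ]
}}

```text
clock: 22.3
position: [592.7, -48.8, 97.6]
ee_rot: [0.09, 0.996, -0.001, -0.001]
contact_force: [-1.0, -9.1, 1.6]
gripper_width: 23.4
grasp_force: 60.8
```

```bash
python3 -c "
from h import *
cf()"
```

```text
t 22.3 pos [592.75 -48.78  97.6 ] yaw -10.3 toolz [-0.001 -0.002 -1.   ] F [-1.  -9.1  1.6] w 23.4 g 60.8 j [ 0.19  0.46 -0.24  0.   -0.87 -1.94]
case pos [ -0.2  -59.26  97.6 ] Fy -9.14 Fx 0.69 tq [-3.07  0.35 -0.14]
```

Call:
{"name": "step_arm", "arguments": {
  "motion": [
    {"dr": [0, 0, 0], "slide": [0, 0.7, 0], "jaw": 10},
    {"dr": [0, 0, 0], "slide": [0, 1.4, 0], "jaw": 10},
    {"dr": [0, 0, 0], "slide": [0, 2.1, 0], "jaw": 10},
    {"dr": [0, 0, 0], "slide": [0, 2.8, 0], "jaw": 10},
    {"dr": [0, 0, 0], "slide": [0, 3.5, 0], "jaw": 10},
    {"dr": [0, 0, 0], "slide": [0, 4.2, 0], "jaw": 10},
    {"dr": [0, 0, 0], "slide": [0, 4.9, 0], "jaw": 10},
    {"dr": [0, 0, 0], "slide": [0, 5.6, 0], "jaw": 10}
  ]
}}

```text
clock: 23.3
position: [593.7, -43.5, 97.6]
ee_rot: [0.09, 0.996, -0.001, -0.001]
contact_force: [-1.6, -8.9, 2.1]
gripper_width: 23.4
grasp_force: 60.9
```

```bash
python3 -c "
from h import *
cf()"
```

```text
t 23.3 pos [593.69 -43.48  97.62] yaw -10.32 toolz [-0.001 -0.002 -1.   ] F [-1.6 -8.9  2.1] w 23.4 g 60.9 j [ 0.2   0.46 -0.24  0.   -0.87 -1.95]
case pos [ -0.22 -53.88  97.62] Fy -9.03 Fx 0.03 tq [-3.07  0.3  -0.14]
```

Call:
{"name": "step_arm", "arguments": {
  "motion": [
    {"dr": [0, 0, 0], "slide": [0, 0.4, 0], "jaw": 10},
    {"dr": [0, 0, 0], "slide": [0, 0.8, 0], "jaw": 10},
    {"dr": [0, 0, 0], "slide": [0, 1.2, 0], "jaw": 10},
    {"dr": [0, 0, 0], "slide": [0, 1.6, 0], "jaw": 10},
    {"dr": [0, 0, 0], "slide": [0, 2, 0], "jaw": 10},
    {"dr": [0, 0, 0], "slide": [0, 2.4, 0], "jaw": 10},
    {"dr": [0, 0, 0], "slide": [0, 2.7, 0], "jaw": 10},
    {"dr": [0, 0, 0], "slide": [0, 3, 0], "jaw": 10}
  ]
}}

```text
clock: 24.3
position: [594.0, -41.8, 97.7]
ee_rot: [0.09, 0.996, -0.002, -0.001]
contact_force: [-0.9, -14.5, 1.8]
gripper_width: 23.6
grasp_force: 61.1
```

```bash
python3 -c "
from h import *
cf()"
```

```text
t 24.3 pos [593.96 -41.79  97.74] yaw -10.32 toolz [-0.002 -0.004 -1.   ] F [ -0.9 -14.5   1.8] w 23.6 g 61.1 j [ 0.2   0.46 -0.24  0.   -0.87 -1.96]
case pos [ -0.25 -52.17  97.74] Fy -14.42 Fx 1.73 tq [-4.55  0.27 -0.15]
```

Call:
{"name": "step_arm", "arguments": {
  "motion": [
    {"dr": [0, 0, 0], "slide": [0, -11, 0], "jaw": 10},
    {"dr": [0, 0, 0], "slide": [0, -11, -36], "jaw": 10},
    {"dr": [0, 0, 0], "slide": [0, 30, -40], "jaw": 10},
    {"dr": [0, 0, 0], "slide": [0, 85, -40], "jaw": 10},
    {"dr": [0, 0, 0], "slide": [0, 130, -40], "jaw": 10},
    {"dr": [0, 0, 0], "slide": [0, 143, -40], "jaw": 10},
    {"dr": [0, 0, 0], "slide": [0, 143, -15], "jaw": 10},
    {"dr": [0, 0, 0], "slide": [0, 143, 0], "jaw": 10}
  ]
}}

```text
clock: 25.3
position: [619.0, 101.9, 95.4]
ee_rot: [0.09, 0.996, 0.0, -0.001]
contact_force: [-0.6, -0.5, -3.4]
gripper_width: 23.4
grasp_force: 60.7
```

```bash
python3 -c "
from h import *
cf()"
```

```text
t 25.3 pos [619.05 101.94  95.42] yaw -10.3 toolz [-0.003  0.    -1.   ] F [-0.6 -0.5 -3.4] w 23.4 g 60.7 j [ 0.42  0.51 -0.16 -0.   -0.91 -2.17]
case pos [-1.16 93.73 95.42] Fy -0.65 Fx -0.54 tq [-0.02  0.04 -0.01]
```

Call:
{"name": "step_arm", "arguments": {
  "motion": [
    {"dr": [0, 0, 0], "slide": [0, -5, 0], "jaw": 10},
    {"dr": [0, 0, 0], "slide": [0, -7.5, 0], "jaw": 10},
    {"dr": [0, 0, 0], "slide": [0, -9.5, 0], "jaw": 10},
    {"dr": [0, 0, 0], "slide": [0, -11.5, 0], "jaw": 10},
    {"dr": [0, 0, 0], "slide": [0, -13.7, 0], "jaw": 10},
    {"dr": [0, 0, 0], "slide": [0, -16, 0], "jaw": 10},
    {"dr": [0, 0, 0], "slide": [0, -18.3, 0], "jaw": 10},
    {"dr": [0, 0, 0], "slide": [0, -20.6, 0], "jaw": 10}
  ]
}}

```text
clock: 26.3
position: [617.4, 82.0, 98.1]
ee_rot: [0.089, 0.996, 0.001, 0.001]
contact_force: [1.0, 5.6, 1.8]
gripper_width: 23.1
grasp_force: 61.1
```

Call:
{"name": "step_arm", "arguments": {
  "motion": [
    {"dr": [0, 0, 0], "slide": [0, -2.3, 0], "jaw": 10},
    {"dr": [0, 0, 0], "slide": [0, -4.6, 0], "jaw": 10},
    {"dr": [0, 0, 0], "slide": [0, -6.9, 0], "jaw": 10},
    {"dr": [0, 0, 0], "slide": [0, -9.2, 0], "jaw": 10},
    {"dr": [0, 0, 0], "slide": [0, -11.5, 0], "jaw": 10},
    {"dr": [0, 0, 0], "slide": [0, -13.5, 0], "jaw": 10},
    {"dr": [0, 0, 0], "slide": [0, -15, 0], "jaw": 10},
    {"dr": [0, 0, 0], "slide": [0, -16.5, 0], "jaw": 10}
  ]
}}

```text
clock: 27.3
position: [613.9, 65.3, 97.5]
ee_rot: [0.089, 0.996, 0.0, 0.0]
contact_force: [1.1, 5.1, 0.5]
gripper_width: 23.4
grasp_force: 61.0
```

```bash
python3 -c "
from h import *
cf()"
```

```text
t 27.3 pos [613.85  65.29  97.5 ] yaw -10.27 toolz [ 0.001  0.    -1.   ] F [1.1 5.1 0.5] w 23.4 g 61.0 j [ 0.37  0.49 -0.18  0.   -0.9  -2.12]
case pos [ 0.25 56.74 97.5 ] Fy 5.19 Fx 0.20 tq [ 1.28 -0.45  0.05]
```

Call:
{"name": "step_arm", "arguments": {
  "motion": [
    {"dr": [0, 0, 0], "slide": [0, -1, 0], "jaw": 10},
    {"dr": [0, 0, 0], "slide": [0, -2, 0], "jaw": 10},
    {"dr": [0, 0, 0], "slide": [0, -3, 0], "jaw": 10},
    {"dr": [0, 0, 0], "slide": [0, -4, 0], "jaw": 10},
    {"dr": [0, 0, 0], "slide": [0, -4.7, 0], "jaw": 10},
    {"dr": [0, 0, 0], "slide": [0, -5.4, 0], "jaw": 10},
    {"dr": [0, 0, 0], "slide": [0, -6.1, 0], "jaw": 10},
    {"dr": [0, 0, 0], "slide": [0, -6.8, 0], "jaw": 10}
  ]
}}

```text
clock: 28.3
position: [613.0, 60.9, 97.7]
ee_rot: [0.09, 0.996, 0.002, 0.001]
contact_force: [1.4, 9.1, 0.0]
gripper_width: 23.6
grasp_force: 61.0
```

```bash
python3 -c "
from h import *
cf()"
```

```text
t 28.3 pos [613.02  60.88  97.74] yaw -10.31 toolz [ 0.003  0.004 -1.   ] F [1.4 9.1 0. ] w 23.6 g 61.0 j [ 0.36  0.49 -0.19 -0.   -0.89 -2.11]
case pos [ 0.22 52.26 97.74] Fy 9.22 Fx -0.23 tq [ 3.12 -0.25 -0.13]
```

Call:
{"name": "step_arm", "arguments": {
  "motion": [
    {"dr": [0, 0, 0], "slide": [0, -0.5, 0], "jaw": 10},
    {"dr": [0, 0, 0], "slide": [0, -1, 0], "jaw": 10},
    {"dr": [0, 0, 0], "slide": [0, -1.4, 0], "jaw": 10},
    {"dr": [0, 0, 0], "slide": [0, -1.8, 0], "jaw": 10},
    {"dr": [0, 0, 0], "slide": [0, -2.2, 0], "jaw": 10},
    {"dr": [0, 0, 0], "slide": [0, -2.6, 0], "jaw": 10},
    {"dr": [0, 0, 0], "slide": [0, -3, 0], "jaw": 10},
    {"dr": [0, 0, 0], "slide": [0, -3.3, 0], "jaw": 10}
  ]
}}

```text
clock: 29.3
position: [612.6, 58.4, 97.7]
ee_rot: [0.09, 0.996, 0.002, 0.001]
contact_force: [1.3, 13.7, 1.2]
gripper_width: 23.4
grasp_force: 61.1
```

```bash
python3 -c "
from h import *
cf()"
```

```text
t 29.3 pos [612.61  58.37  97.67] yaw -10.31 toolz [ 0.003  0.005 -1.   ] F [ 1.3 13.7  1.2] w 23.4 g 61.1 j [ 0.36  0.49 -0.19 -0.   -0.89 -2.1 ]
case pos [ 0.26 49.71 97.67] Fy 13.72 Fx -1.16 tq [ 4.32 -0.08 -0.12]
```

Call:
{"name": "step_arm", "arguments": {
  "motion": [
    {"dr": [0, 0, 0], "slide": [0, -0.2, 0], "jaw": 10},
    {"dr": [0, 0, 0], "slide": [0, -0.4, 0], "jaw": 10},
    {"dr": [0, 0, 0], "slide": [0, -0.6, 0], "jaw": 10},
    {"dr": [0, 0, 0], "slide": [0, -0.7, 0], "jaw": 10},
    {"dr": [0, 0, 0], "slide": [0, -0.8, 0], "jaw": 10},
    {"dr": [0, 0, 0], "slide": [0, -0.9, 0], "jaw": 10},
    {"dr": [0, 0, 0], "slide": [0, -1, 0], "jaw": 10},
    {"dr": [0, 0, 0], "slide": [0, -1, 0], "jaw": 10}
  ]
}}

```text
clock: 30.3
position: [612.6, 58.3, 97.8]
ee_rot: [0.09, 0.996, 0.003, 0.002]
contact_force: [0.1, 15.4, 3.2]
gripper_width: 23.4
grasp_force: 61.2
```

```bash
python3 -c "
from h import *
cf()"
```

```text
t 30.3 pos [612.59  58.26  97.77] yaw -10.3 toolz [ 0.004  0.006 -1.   ] F [ 0.1 15.4  3.2] w 23.4 g 61.2 j [ 0.36  0.49 -0.19 -0.01 -0.89 -2.1 ]
case pos [ 0.26 49.6  97.77] Fy 15.20 Fx -2.61 tq [ 4.97  0.04 -0.24]
```

```bash
python3 -c "
from h import *
p=[*cw(0.3,42.1),97.5];print(p,mv(p,-10.3,[522.8,291.4,120],3.3))"
```

```text
[np.float64(611.2938566078186), np.float64(50.873370652833714), 97.5] ([130.07, 220.83, -22.5], 'drz', -1.7)
```

Call:
{"name": "step_arm", "arguments": {
  "motion": [
    {"dr": [0, 0, 0], "slide": [0, 13, 0], "jaw": 10},
    {"dr": [0, 0, 0], "slide": [0, 13, -38], "jaw": 10},
    {"dr": [0, 0, -0.5], "slide": [25, 55, -45], "jaw": 10},
    {"dr": [0, 0, -1.2], "slide": [60, 105, -45], "jaw": 10},
    {"dr": [0, 0, -1.7], "slide": [90, 155, -45], "jaw": 10},
    {"dr": [0, 0, -1.7], "slide": [115, 200, -40], "jaw": 10},
    {"dr": [0, 0, -1.7], "slide": [130, 220.8, -22.5], "jaw": 10},
    {"dr": [0, 0, -1.7], "slide": [130, 220.8, -22.5], "jaw": 10}
  ]
}}

```text
clock: 31.3
position: [520.3, 293.8, 116.9]
ee_rot: [-0.03, 1.0, -0.003, -0.003]
contact_force: [0.5, -0.4, -2.9]
gripper_width: 23.5
grasp_force: 60.8
```

```bash
python3 -c "
from h import *
st()"
```

```text
t 31.3 pos [520.32 293.79 116.86] yaw 3.43 toolz [-0.006 -0.006 -1.   ] F [ 0.5 -0.4 -2.9] w 23.5 g 60.8 j [ 0.78  0.45 -0.21  0.   -0.93 -2.3 ]
```

Call:
{"name": "step_arm", "arguments": {
  "motion": [
    {"dr": [0, 0, 0], "slide": [0, 0, 28], "jaw": 10},
    {"dr": [0, 0, 0], "slide": [0, 0, 50], "jaw": 10},
    {"dr": [0, 0, 0], "slide": [0, 0, 61], "jaw": 10},
    {"dr": [0, 0, 0], "slide": [0, 0, 66], "jaw": 10},
    {"dr": [0, 0, 0], "slide": [0, 0, 68], "jaw": 10},
    {"dr": [0, 0, 0], "slide": [0, 0, 69.5], "jaw": 10},
    {"dr": [0, 0, 0], "slide": [0, 0, 71], "jaw": 10},
    {"dr": [0, 0, 0], "slide": [0, 0, 71], "jaw": 10}
  ]
}}

```text
clock: 32.3
position: [523.1, 294.9, 49.0]
ee_rot: [-0.029, 1.0, 0.0, 0.0]
contact_force: [0.2, 0.8, -2.6]
gripper_width: 23.2
grasp_force: 60.9
```

```bash
python3 -c "
from h import *
st()"
```

```text
t 32.3 pos [523.06 294.88  49.03] yaw 3.32 toolz [ 0.  0. -1.] F [ 0.2  0.8 -2.6] w 23.2 g 60.9 j [ 0.78  0.53 -0.27  0.   -0.77 -2.3 ]
```

Call:
{"name": "step_arm", "arguments": {
  "motion": [
    {"dr": [0, 0, 0], "slide": [0, 0, 1.2], "jaw": 10},
    {"dr": [0, 0, 0], "slide": [0, 0, 2.3], "jaw": 10},
    {"dr": [0, 0, 0], "slide": [0, 0, 3.2], "jaw": 10},
    {"dr": [0, 0, 0], "slide": [0, 0, 3.2], "jaw": 10},
    {"dr": [0, 0, 0], "slide": [0, 0, 3.2], "jaw": 45},
    {"dr": [0, 0, 0], "slide": [0, 0, 3.2], "jaw": 70},
    {"dr": [0, 0, 0], "slide": [0, 0, 3.2], "jaw": 80},
    {"dr": [0, 0, 0], "slide": [0, 0, -8], "jaw": 85}
  ]
}}

```text
clock: 33.3
position: [522.6, 294.4, 56.3]
ee_rot: [-0.029, 1.0, -0.001, -0.001]
contact_force: [-0.1, 0.6, 0.1]
gripper_width: 85.1
grasp_force: 0.0
```

```bash
python3 -c "
from h import *
s=st()
p=s['position'];print(mv(p,3.3,[*cw(0,-19),160],CY))"
```

```text
t 33.3 pos [522.59 294.35  56.25] yaw 3.31 toolz [-0.002 -0.002 -1.   ] F [-0.1  0.6  0.1] w 85.1 g 0.0 j [ 0.78  0.52 -0.26 -0.   -0.79 -2.3 ]
([-59.92, -307.51, -103.75], 'drz', 1.695)
```

Call:
{"name": "step_arm", "arguments": {
  "motion": [
    {"dr": [0, 0, 0], "slide": [0, 0, -45], "jaw": 85},
    {"dr": [0, 0, 0], "slide": [0, 0, -95], "jaw": 85},
    {"dr": [0, 0, 0.6], "slide": [-12, -60, -104], "jaw": 85},
    {"dr": [0, 0, 1.695], "slide": [-24, -120, -104], "jaw": 85},
    {"dr": [0, 0, 1.695], "slide": [-36, -180, -104], "jaw": 85},
    {"dr": [0, 0, 1.695], "slide": [-48, -240, -104], "jaw": 85},
    {"dr": [0, 0, 1.695], "slide": [-58, -295, -104], "jaw": 85},
    {"dr": [0, 0, 1.695], "slide": [-60, -307.5, -104], "jaw": 85}
  ]
}}

```text
clock: 34.3
position: [601.2, -11.8, 161.5]
ee_rot: [0.091, 0.996, 0.0, 0.0]
contact_force: [-0.3, 0.5, -1.0]
gripper_width: 84.8
grasp_force: 0.0
```

```bash
python3 -c "
from h import *
s=cf();a=optics.get_image('wrist');cv2.imwrite('pics/w5.png',a)
import json;json.dump([list(s['position']),list(s['ee_rot'])],open('w5.json','w'))"
```

```text
t 34.3 pos [601.22 -11.77 161.51] yaw -10.48 toolz [ 0.001 -0.    -1.   ] F [-0.3  0.5 -1. ] w 84.8 g 0.0 j [ 0.25  0.4  -0.15  0.   -1.02 -2.  ]
case pos [  1.54 -21.34 161.51] Fy 0.46 Fx -0.37 tq [ 0.08 -0.01 -0.03]
```

View pics/w5.png

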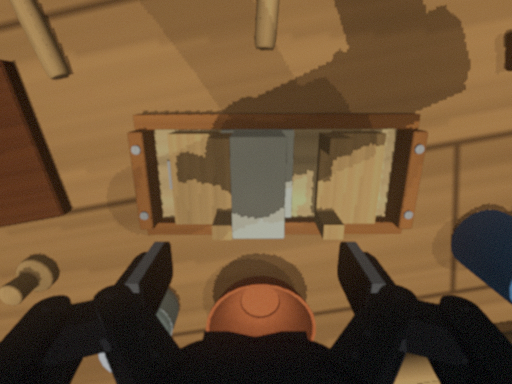

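The wrist view shows the core top at about u 231–286, v 137–238, against the -y cheek. The +y cheek is fully back, with its plate edge at u≈320.

```bash
python3 -c "
from h import *
import json
p,q=json.load(open('w5.json'));s={'position':p,'ee_rot':q}
f=lambda uv,z:wc(at('wrist',uv,z,s))
for uv in[(136,150),(143,216),(419,150),(408,216)]:print('screw',f(uv,46))
for uv in[(231,137),(285,137),(233,238),(284,238)]:print('core',f(uv,74))
print('edge',f((319,180),38),f((322,237),72),f((231,237),72))
a=cv2.imread('pics/w5.png');print([(x,int(a[230,x].max())) for x in range(226,292,2)]);print([(v,int(a[v,260].max())) for v in range(124,146,2)])
"
```

```text
screw [ -31.17 -127.59   46.  ]
screw [  33.22 -129.05   46.  ]
screw [-30.35 128.35  46.  ]
screw [ 34.15 128.54  46.  ]
core [-45.87 -39.1   74.  ]
core [-45.79   3.7   74.  ]
core [ 42.78 -39.82  74.  ]
core [42.94  5.33 74.  ]
edge [-0.15 41.23 38.  ] [43.15 39.52 72.  ] [ 42.82 -41.74  72.  ]
[(226, 161), (228, 166), (230, 166), (232, 157), (234, 165), (236, 167), (238, 173), (240, 175), (242, 174), (244, 174), (246, 174), (248, 174), (250, 175), (252, 173), (254, 174), (256, 176), (258, 176), (260, 175), (262, 174), (264, 174), (266, 173), (268, 175), (270, 174), (272, 175), (274, 175), (276, 173), (278, 175), (280, 174), (282, 174), (284, 148), (286, 141), (288, 143), (290, 143)]
[(124, 76), (126, 77), (128, 71), (130, 76), (132, 71), (134, 70), (136, 79), (138, 99), (140, 100), (142, 98), (144, 99)]
```

Call:
{"name": "step_arm", "arguments": {
  "motion": [
    {"dr": [0, 0, 0], "slide": [3, 3, 45], "jaw": 85},
    {"dr": [0, 0, 0], "slide": [3, 3, 85], "jaw": 85},
    {"dr": [0, 0, 0], "slide": [3, 3, 108], "jaw": 85},
    {"dr": [0, 0, 0], "slide": [3, 3, 115], "jaw": 85},
    {"dr": [0, 0, 0], "slide": [3, 3, 117], "jaw": 85},
    {"dr": [0, 0, 0], "slide": [3, 3, 117], "jaw": 80},
    {"dr": [0, 0, 0], "slide": [3, 3, 117], "jaw": 75},
    {"dr": [0, 0, 0], "slide": [3, 3, 117], "jaw": 70}
  ]
}}

```text
clock: 35.35
position: [598.7, -5.2, 44.5]
ee_rot: [0.089, 0.996, 0.0, 0.001]
contact_force: [0.1, -0.8, -0.3]
gripper_width: 70.0
grasp_force: 0.0
```

```bash
python3 -c "
from h import *
cf()"
```

```text
t 35.35 pos [598.68  -5.15  44.53] yaw -10.24 toolz [ 0.001  0.    -1.   ] F [ 0.1 -0.8 -0.3] w 70.0 g 0.0 j [ 0.26  0.53 -0.28  0.   -0.76 -2.01]
case pos [ -2.14 -15.28  44.53] Fy -0.79 Fx 0.21 tq [-0.01  0.03  0.03]
```

Call:
{"name": "step_arm", "arguments": {
  "motion": [
    {"dr": [0, 0, 0], "slide": [0, -2, 0], "jaw": 65},
    {"dr": [0, 0, 0], "slide": [0, -3.2, 0], "jaw": 58},
    {"dr": [0, 0, 0], "slide": [0, -3.2, 0], "jaw": 52},
    {"dr": [0, 0, 0], "slide": [0, -3.2, 0], "jaw": 46},
    {"dr": [0, 0, 0], "slide": [0, -3.2, 0], "jaw": 40},
    {"dr": [0, 0, 0], "slide": [0, -3.2, 0], "jaw": 35},
    {"dr": [0, 0, 0], "slide": [0, -3.2, 0], "jaw": 30},
    {"dr": [0, 0, 0], "slide": [0, -3.2, 0], "jaw": 30}
  ]
}}

```text
clock: 36.35
position: [597.7, -8.5, 44.0]
ee_rot: [0.089, 0.996, -0.0, -0.0]
contact_force: [-1.1, -0.8, 4.1]
gripper_width: 45.0
grasp_force: 63.0
```

```bash
python3 -c "
from h import *
cf()"
```

```text
t 36.35 pos [597.75  -8.45  44.03] yaw -10.23 toolz [-0. -0. -1.] F [-1.1 -0.8  4.1] w 45.0 g 63.0 j [ 0.26  0.53 -0.28  0.   -0.76 -2.01]
case pos [ -2.46 -18.69  44.03] Fy -0.94 Fx -0.94 tq [-0.29  0.35 -0.02]
```

Call:
{"name": "step_arm", "arguments": {
  "motion": [
    {"dr": [0, 0, 0], "slide": [0, 2.5, -0.5], "jaw": 30},
    {"dr": [0, 0, 0], "slide": [0, 6, -1], "jaw": 30},
    {"dr": [0, 0, 0], "slide": [0, 9.5, -1], "jaw": 30},
    {"dr": [0, 0, 0], "slide": [0, 13, -1], "jaw": 30},
    {"dr": [0, 0, 0], "slide": [0, 16, -1], "jaw": 30},
    {"dr": [0, 0, 0], "slide": [0, 18.2, -1], "jaw": 30},
    {"dr": [0, 0, 0], "slide": [0, 18.8, -1], "jaw": 30},
    {"dr": [0, 0, 0], "slide": [0, 18.8, -1], "jaw": 30}
  ]
}}

```text
clock: 37.35
position: [601.1, 10.2, 44.8]
ee_rot: [0.089, 0.996, 0.0, -0.0]
contact_force: [-0.1, 0.2, -3.6]
gripper_width: 45.1
grasp_force: 62.2
```

```bash
python3 -c "
from h import *
cf()"
```

```text
t 37.35 pos [601.06  10.18  44.75] yaw -10.24 toolz [-0.  0. -1.] F [-0.1  0.2 -3.6] w 45.1 g 62.2 j [ 0.29  0.53 -0.27 -0.   -0.76 -2.04]
case pos [-2.52  0.23 44.75] Fy 0.16 Fx -0.15 tq [-0.01  0.01 -0.03]
```

Call:
{"name": "step_arm", "arguments": {
  "motion": [
    {"dr": [0, 0, 0], "slide": [0, -0.8, 0], "jaw": 30},
    {"dr": [0, 0, 0], "slide": [0, -1.3, 0], "jaw": 30},
    {"dr": [0, 0, 0], "slide": [0, -1.3, -2], "jaw": 30},
    {"dr": [0, 0, 0], "slide": [0, -1.3, -5], "jaw": 30},
    {"dr": [0, 0, 0], "slide": [0, -1.3, -9], "jaw": 30},
    {"dr": [0, 0, 0], "slide": [0, -1.3, -14], "jaw": 30},
    {"dr": [0, 0, 0], "slide": [0, -1.3, -22], "jaw": 30},
    {"dr": [0, 0, 0], "slide": [0, -1.3, -32], "jaw": 30}
  ]
}}

```text
clock: 38.35
position: [600.9, 8.9, 77.4]
ee_rot: [0.089, 0.996, -0.0, -0.0]
contact_force: [-0.4, -0.5, -4.3]
gripper_width: 45.1
grasp_force: 62.2
```

```bash
python3 -c "
from h import *
cf()"
```

```text
t 38.35 pos [600.86   8.86  77.44] yaw -10.24 toolz [-0. -0. -1.] F [-0.4 -0.5 -4.3] w 45.1 g 62.2 j [ 0.28  0.49 -0.24  0.   -0.83 -2.03]
case pos [-2.48 -1.1  77.44] Fy -0.53 Fx -0.31 tq [-0.05 -0.04 -0.  ]
```

```bash
python3 -c "
from h import *
print(mv([600.9,8.9,77.4],-10.24,[522.5,-320.9,130],0))"
```

```text
([18.52, -338.48, -52.6], 'drz', -1.28)
```

Call:
{"name": "step_arm", "arguments": {
  "motion": [
    {"dr": [0, 0, 0], "slide": [0, -1, -30], "jaw": 30},
    {"dr": [0, 0, 0], "slide": [0, -10, -65], "jaw": 30},
    {"dr": [0, 0, -0.3], "slide": [3, -55, -75], "jaw": 30},
    {"dr": [0, 0, -0.6], "slide": [6, -110, -75], "jaw": 30},
    {"dr": [0, 0, -0.9], "slide": [9, -165, -75], "jaw": 30},
    {"dr": [0, 0, -1.28], "slide": [12, -220, -75], "jaw": 30},
    {"dr": [0, 0, -1.28], "slide": [15, -272, -75], "jaw": 30},
    {"dr": [0, 0, -1.28], "slide": [17, -315, -70], "jaw": 30}
  ]
}}

```text
clock: 39.35
position: [527.8, -300.1, 148.0]
ee_rot: [0.0, 1.0, -0.0, 0.001]
contact_force: [0.9, 0.5, -3.8]
gripper_width: 44.5
grasp_force: 62.6
```

Call:
{"name": "step_arm", "arguments": {
  "motion": [
    {"dr": [0, 0, 0], "slide": [5.5, -17, 8], "jaw": 30},
    {"dr": [0, 0, 0], "slide": [5.5, -23, 17], "jaw": 30},
    {"dr": [0, 0, 0], "slide": [5.5, -23, 30], "jaw": 30},
    {"dr": [0, 0, 0], "slide": [5.5, -23, 45], "jaw": 30},
    {"dr": [0, 0, 0], "slide": [5.5, -23, 56], "jaw": 30},
    {"dr": [0, 0, 0], "slide": [5.5, -23, 63], "jaw": 30},
    {"dr": [0, 0, 0], "slide": [5.5, -23, 67], "jaw": 30},
    {"dr": [0, 0, 0], "slide": [5.5, -23, 67], "jaw": 30}
  ]
}}

```text
clock: 40.35
position: [522.7, -321.1, 79.8]
ee_rot: [-0.0, 1.0, -0.0, -0.0]
contact_force: [-0.2, 0.4, -3.7]
gripper_width: 45.2
grasp_force: 62.7
```

```bash
python3 -c "
from h import *
s=st();a=optics.get_image('wrist');cv2.imwrite('pics/w6.png',a);b=optics.get_image('top');cv2.imwrite('pics/t2.png',b)
import json;json.dump([list(s['position']),list(s['ee_rot'])],open('w6.json','w'))"
```

```text
t 40.35 pos [ 522.74 -321.05   79.76] yaw 0.01 toolz [-0. -0. -1.] F [-0.2  0.4 -3.7] w 45.2 g 62.7 j [-0.29  0.51 -0.21  0.   -0.85 -1.28]
```

View pics/w6.png

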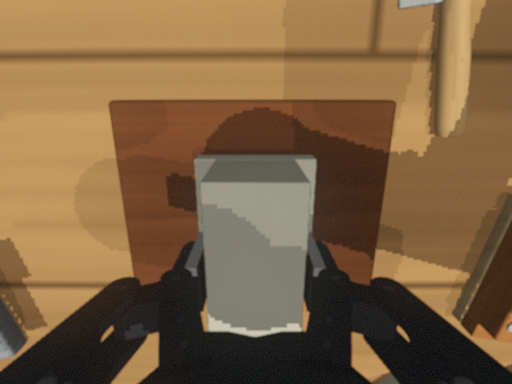

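The wrist view shows the core upright over the board, centred at u≈255. The board's near edge runs from (110,101) to (394,101).

```bash
python3 -c "
from h import *
import json
p,q=json.load(open('w6.json'));s={'position':p,'ee_rot':q}
print(at('wrist',(110,101),18,s),at('wrist',(394,101),18,s),at('wrist',(255,157),48,s))
"
```

```text
[ 447.8 -419.    18. ] [ 447.7 -225.5   18. ] [ 480.6 -320.2   48. ]
```

Call:
{"name": "step_arm", "arguments": {
  "motion": [
    {"dr": [0, 0, 0], "slide": [0, 0, 9], "jaw": 30},
    {"dr": [0, 0, 0], "slide": [0, 0, 17], "jaw": 30},
    {"dr": [0, 0, 0], "slide": [0, 0, 22], "jaw": 30},
    {"dr": [0, 0, 0], "slide": [0, 0, 25], "jaw": 30},
    {"dr": [0, 0, 0], "slide": [0, 0, 27], "jaw": 30},
    {"dr": [0, 0, 0], "slide": [0, 0, 28], "jaw": 30},
    {"dr": [0, 0, 0], "slide": [0, 0, 29], "jaw": 30},
    {"dr": [0, 0, 0], "slide": [0, 0, 29.5], "jaw": 30}
  ]
}}

```text
clock: 41.45
position: [522.7, -321.1, 50.4]
ee_rot: [0.0, 1.0, -0.0, 0.0]
contact_force: [-0.8, 0.2, -4.6]
gripper_width: 44.9
grasp_force: 62.7
```

```bash
python3 -c "
from h import *
s=st()"
```

```text
t 41.45 pos [ 522.73 -321.13   50.4 ] yaw -0.0 toolz [ 0. -0. -1.] F [-0.8  0.2 -4.6] w 44.9 g 62.7 j [-0.29  0.54 -0.24  0.   -0.79 -1.28]
```

Call:
{"name": "step_arm", "arguments": {
  "motion": [
    {"dr": [0, 0, 0], "slide": [0, 0, 0.4], "jaw": 30},
    {"dr": [0, 0, 0], "slide": [0, 0, 0.8], "jaw": 30},
    {"dr": [0, 0, 0], "slide": [0, 0, 1.2], "jaw": 30},
    {"dr": [0, 0, 0], "slide": [0, 0, 1.6], "jaw": 30},
    {"dr": [0, 0, 0], "slide": [0, 0, 2.0], "jaw": 30},
    {"dr": [0, 0, 0], "slide": [0, 0, 2.4], "jaw": 30},
    {"dr": [0, 0, 0], "slide": [0, 0, 2.6], "jaw": 30},
    {"dr": [0, 0, 0], "slide": [0, 0, 2.6], "jaw": 30}
  ]
}}

```text
clock: 42.45
position: [522.7, -321.1, 50.0]
ee_rot: [-0.0, 1.0, -0.0, 0.0]
contact_force: [-3.8, 3.7, 9.9]
gripper_width: 45.2
grasp_force: 64.4
```

```bash
python3 -c "
from h import *
s=st()"
```

```text
t 42.45 pos [ 522.73 -321.11   50.01] yaw 0.02 toolz [ 0.001 -0.001 -1.   ] F [-3.8  3.7  9.9] w 45.2 g 64.4 j [-0.29  0.54 -0.24  0.   -0.79 -1.28]
```

Call:
{"name": "step_arm", "arguments": {
  "motion": [
    {"dr": [0, 0, 0], "slide": [0, 0, -0.8], "jaw": 30},
    {"dr": [0, 0, 0], "slide": [0, 0, -1.5], "jaw": 30},
    {"dr": [0, 0, 0], "slide": [0, 0, -1.5], "jaw": 50},
    {"dr": [0, 0, 0], "slide": [0, 0, -1.5], "jaw": 65},
    {"dr": [0, 0, 0], "slide": [0, 0, -1.5], "jaw": 80},
    {"dr": [0, 0, 0], "slide": [0, 0, -1.5], "jaw": 85},
    {"dr": [0, 0, 0], "slide": [0, 0, -5], "jaw": 85},
    {"dr": [0, 0, 0], "slide": [0, 0, -25], "jaw": 85}
  ]
}}

```text
clock: 43.45
position: [521.7, -320.8, 71.8]
ee_rot: [0.0, 1.0, 0.001, -0.002]
contact_force: [0.5, 0.5, 0.3]
gripper_width: 85.0
grasp_force: 0.0
```

Call:
{"name": "step_arm", "arguments": {
  "motion": [
    {"dr": [0, 0, 0], "slide": [0, 0, -40], "jaw": 85},
    {"dr": [0, 0, 0], "slide": [0, 0, -80], "jaw": 85},
    {"dr": [0, 0, 0], "slide": [0, 0, -110], "jaw": 85},
    {"dr": [0, 0, 0], "slide": [10, 0, -120], "jaw": 85},
    {"dr": [0, 0, 0], "slide": [60, 0, -120], "jaw": 85},
    {"dr": [0, 0, 0], "slide": [90, -40, -120], "jaw": 85},
    {"dr": [0, 0, 0], "slide": [90, -80, -120], "jaw": 85},
    {"dr": [0, 0, 0], "slide": [90, -100, -120], "jaw": 85}
  ]
}}

```text
clock: 44.45
position: [431.2, -422.1, 191.6]
ee_rot: [0.001, 1.0, 0.001, -0.001]
contact_force: [-0.0, 1.2, -0.2]
gripper_width: 84.7
grasp_force: 0.0
```

```bash
python3 -c "
from h import *
s=st();b=optics.get_image('top');c=optics.get_image('scene')
cv2.imwrite('pics/fin.png',np.hstack([cv2.resize(b[120:290,110:430],(400,212)),cv2.resize(c[90:300,90:450],(400,233))[:212]]))"
```

```text
t 44.45 pos [ 431.2  -422.13  191.64] yaw -0.11 toolz [-0.002  0.001 -1.   ] F [-0.   1.2 -0.2] w 84.7 g 0.0 j [-0.51  0.38 -0.1  -0.   -1.09 -1.07]
```

View pics/fin.png

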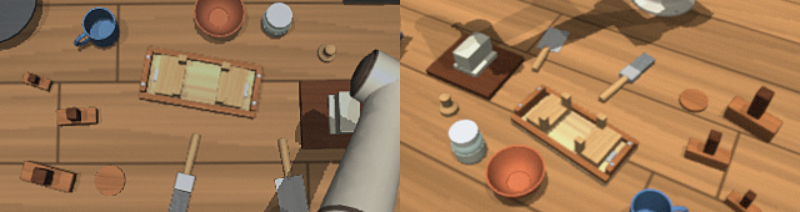

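The final pictures show the core upright in the middle of the board, both cheeks back, the mallet standing on its head, and the other things where they were.

```bash
python3 -c "
from bench import arm
print(arm.job_done())"
```

```text
the job is handed in; nothing more can be done
None
```

I've handed the job in at about 45 s: both cheeks came up solid, the core stands upright mid-board and the mallet is back on its head; the one marginal point is that the -y cheek slipped about 5.5 mm back before the +y cheek had moved, slightly over the 5 mm asked.

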